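# Hang the reel's front wheel on the keeper hook

### The job

The wire coil is used up: take the loose front wheel off the reel stand's spindle, lifting it by its rim, and hang it by the rim on the high J-hook. Press the rim down past the hook's spring keeper until it is felt to rest in the bottom of the hook, with the keeper sprung shut above it, and only then let go, leaving the wheel hanging still. Go by feel, since the lightly clamped hook's height is set by hand: never push on it with more than about 12 N; treat the stand gently too, and leave the other things on the bench where they are.

Things in the scene. Friction and masses are not known exactly. Their poses are not given: they have to be found in the camera images.
- wheel_center (a point): Centre of the loose front wheel, half-way through its hub; x axis = axle. Plain steel, 0.31 to 0.43 kg, both sides alike: outer diameter 220 mm, rim a round 8 mm bar (bar centre 106 mm from the wheel's centre), four 6 mm spokes, 45 degrees from vertical at the start, hub 29 mm across, 12 mm long, bore 21 mm. A weak pinch lets it turn about the fingers: grip firmly.
- wheel: The same wheel as a body (origin, axes as wheel_center). It starts upright and loose on the stand's spindle, its bore resting on it (centre 3.5 mm below the spindle's axis). Held 60 mm to one side of its top, where the rim bar is 87 mm above the wheel's centre, it leaves the top of the rim free for the hook. Brought over the hook from the front with the top of its rim bar centred 334 mm up, it clears the highest tip below the rim and the lowest hook above the hub.
- reel_stand: Reel stand for wire coils, fixed; origin: base underside, below the spindle, which runs along the stand's x axis 135 mm up. The loose wheel starts 30 mm in front of (-x of) the origin. Behind it are coil bars (45 mm from the axis, ending 16 mm behind the wheel) and a fixed rear wheel of the same size, 72 mm behind the loose one, its top 245 mm up; then the column.
- spindle_end (a point): Centre of the spindle's free front end (faces the stand's -x). Spindle 14 mm thick, 135 mm above the bench; its end is 26 mm in front of the loose wheel's centre. The wheel comes off by a lift of about 3.5 mm, which centres the bore, and a pull of at least 35 mm towards -x.
- hook_pole: Telescopic pole on a 140 mm round foot, fixed; origin: centre of the foot's underside. Tube 18 mm thick, collar 25 mm thick up to 208 mm; from it comes an 11 mm rod with the J-hook on its -x side, in the pole's x-z plane. The hook's height is set by hand and NOT measured: its inside bottom lies 256 to 282 mm above the origin; find it by feel.
- hook_line (a point): Point of the pole part 208 mm above the bench, straight below the place where the rim is to lie: 21 mm in front (-x) of the pole's axis. Seated, the rim's bar centre is 4 mm, the wheel's centre -102 mm, above the inside bottom. Hook of 8 mm bar. Rod end and upturned tip stand 42 mm above the inside bottom; between them a mouth 12 to 32 mm in front of the axis, open upward, barred by the keeper.
- keeper (a joint): Hook's spring keeper, a 20 mm wire gate across the mouth, hinged on the rod 28 mm above the inside bottom: 0 = shut, grows to 1.45 rad as it swings down and inward. The rim needs 5 to 10 N to press it down, more than the wheel's weight. Some 24 mm down from first touch the keeper springs shut above the bar; 6 mm lower the bar meets the rigid bottom.
- wing_nut: Steel wing nut of the spindle, 60 mm across, lying on the bench; leave alone. Origin: centre of underside.
- flux_jar: Small closed amber jar with a white cap, 36 mm across, 35 mm high; leave alone. Origin: centre of underside.
- screwdriver: Screwdriver lying on the bench; leave alone. Origin: underside, long axis x.
- bobbin: Full bobbin of copper wire, 60 mm across, 46 mm high, standing; leave alone. Origin: centre of underside.
- tweezers: Steel tweezers, 130 mm long, lying flat; leave alone. Origin: middle of underside, long axis x.
- terminal_tray: Low grey tray 90 x 70 x 22 mm with small terminals; leave alone. Origin: centre of underside.
- tape_roll: White roll of tape, 84 mm across, 19 mm high, lying flat; leave alone. Origin: centre of underside.
Things that resemble listed ones, but are neither listed nor needed, are in the scene too. What is shaped like the reel_stand but pink is not meant.

How it is judged:
On the way, in this order (a step that is already met when the one before it is completed fails the run):
1. the wheel is off the spindle: its centre more than 8 mm beyond the spindle's free end, or lifted above it ((x of wheel_center in the frame of spindle_end below -0.008 m or height (world z) of wheel_center above 0.18 m)), for 0.1 s.
2. the rim presses the keeper open (beyond 0.6 rad) on its way into the hook (value of joint keeper above 0.6 rad and contact force between wheel and keeper above 0.5 N).
3. the rim rests on the hook's bottom (over 2 N), keeper shut above it, while the fingers still hold the rim (contact force between wheel and hook_pole above 2 N and contact force between wheel and keeper below 0.3 N and value of joint keeper below 0.15 rad and contact force between the fingers and wheel above 1 N), for 0.2 s.
At the end, for the whole second after the job is handed in: The wheel hangs by its rim in the hook: carried by it (over 1.2 N), not by the keeper (under 0.3 N), keeper shut (under 0.15 rad), wheel centre within 20 mm sideways of the pole and 10 to 33 mm in front of its axis, nearly still (under 0.04 m/s and 0.4 rad/s) (contact force between wheel and hook_pole above 1.2 N and contact force between wheel and keeper below 0.3 N and value of joint keeper below 0.15 rad and x of wheel_center in the frame of hook_pole between -0.033 and -0.01 m and y of wheel_center in the frame of hook_pole between -0.02 and 0.02 m and z of wheel_center in the frame of hook_pole above 0.14 m and linear speed of wheel below 0.04 m/s and angular speed of wheel below 0.4 rad/s); the robot touches nothing.
It fails at once if the wheel strains the hook pole, hook or keeper with more than 12 N (contact force between wheel and hook_pole above 12 N).
It fails at once if the wheel strains the reel stand with more than 25 N (contact force between wheel and reel_stand above 25 N).
It fails at once if another thing on the bench is shifted by more than 30 mm (distance of any of wing_nut, flux_jar, screwdriver, bobbin, tweezers, terminal_tray, tape_roll from where it was at the start of the episode above 0.03 m).
It also fails if it takes over 64 s, if anything falls off the work surface, if the arm or the gripper's body presses on something with over 40 N, if the wrist force passes 120 N, or if a joint passes its speed limit or range.

### The arm

A 7-joint arm with a two-finger parallel gripper is mounted at the origin on the work surface. World frame = base frame: x ahead of the robot, y to its left, z up, the work surface at z = 0. Lengths are in m, angles in rad, forces in N, time in s.
With the tool pointing down it reaches from about 0.4 to 0.85 m from the base axis. Payload 4.5 kg.
Tool frame: the origin (TCP) lies on the centre line of the jaws, within the pads' length; the fingertips stand 25 mm ahead of it and the grasp point (between the pads) lies 6 mm ahead of it; z points along the fingers, y is the direction in which the jaws open and shut (so a half turn about z gives the same grasp; the last joint's range is limited). The gripper opens to 88 mm and grips with 3 to 60 N. Pads are 18 mm wide; open, the fingers measure 123 mm over their backs; the gripper's body (75 mm by 187 mm) begins 45 mm behind the grasp point.
Start: joints at [1.209, 0.689, -0.195, 1.565, 0.157, 0.902, -0.215], TCP at [0.241, -0.577, 0.264] pointing down, gripper open.
Joint ranges: [-3.01, 3.01], [-0.46, 2.08], [-1.47, 1.51], [0.13, 2.56], [-1, 4.14], [0.04, 2.09], [-2.66, 2.66]. Speed limits (rad/s): [2.57, 2.57, 3.14, 3.14, 3.14, 3.14, 3.14].

### API

Orientations are given as a unit quaternion [x, y, z, w].
In Python, from plant import r, eyes gives the robot as it stands.
- The arm moves only by the tool servo_tool, never from a script. Its argument "deltas" is a list of rows, each an object of numbers: "dx", "dy", "dz": the shift along the tool's x, y, z in units of 60 mm (1.0 is 60 mm); "ax", "ay", "az": the turn, a rotation vector about the tool's x, y, z in units of 6 degrees (1.0 is 6 degrees); "hand": the finger opening in mm, from 0 to 88.1. A call has 1 to 10 rows; each row is the pose to reach, as a shift and turn from the pose commanded when the call began, along the tool's axes at that moment; what a row does not reach only later rows make up. A row lasts 1/8 s, in which the tool goes at most 62.5 mm and 10.7 degrees, less where a joint would pass 70% of its speed; a pose out of reach is approached as far as the arm can. A call with a gripper value outside its range is refused whole. The fingers move at their own pace and stop on an object; "newtons" is the grip in N (left out, the last holds). Time passes only in rows, so rows that repeat a pose let the fingers close. It gives the time, the measured TCP pose, the force and the opening at its end, in the units of the state.
- r.get_state(): the state, without advancing time (a new reading comes with each control period).
- eyes.snapshot(name): name is "scene" or "top" or "wrist"; returns (picture, depth): 480x640x3 uint8, red, green, blue; 480x640 float32, m along the optical axis (not along the pixel's ray), 0 where there is no reading.
- eyes.camera_model(name): a dict with "fx", "fy", "cx", "cy" (pixels), "pose" (4x4, takes a point from camera to world coordinates). Camera axes: x right, y up, looking along -z (the intrinsics and any distortion apply to the point x, -y, -z); pixel columns grow to the right and rows downward; lengths in m; the calibration is good to about 2 mm. A picture is of the moment at which its call begins: read the wrist's pose just before it. camera_model takes no time and is no camera call; for the wrist camera it gives the pose at the moment of the call.
- r.finish_job(): hands the job in, once; it reports no verdict.
The state is a dict: "clock": time; "q": joint angles; "qd": joint speeds; "joint_torque": joint torques, N m; "tool_pos": TCP position; "eef_rot": TCP orientation; "contact_force": force on the tool from outside, world axes, zero at the start; "moment": the same for the moment, N m; "opening": opening from 0.0 (shut) to 1.0 (fully open).
Only numpy, scipy, OpenCV 4.12 (cv2) and the standard library are available. Lean on these libraries where they do the work, as an engineer would, in place of code of your own. Each camera call takes 0.05 s, during which the arm holds its last target.

## Working session

There is one attempt and no reset: what is moved stays moved. The work goes in short steps, Python scripts to look and compute and a tool call to move; the robot and the scene stay as the last step left them, time stands still between calls to the robot, and variables do not carry over. Pictures are saved under pics/ and viewed, and the job is handed in when it is done.

Besides the shell and the picture viewer there is one more tool, called by a JSON object that holds its "name" and its "arguments", one argument or row to a line. servo_tool: Moves the arm, as the interface text tells. Its arguments: {"type":"object","properties":{"deltas":{"type":"array","items":{"type":"object","properties":{"dx":{"type":"number"},"dy":{"type":"number"},"dz":{"type":"number"},"ax":{"type":"number"},"ay":{"type":"number"},"az":{"type":"number"},"hand":{"type":"number"}}}},"newtons":{"type":"number"}},"required":["deltas"]}

```bash
ls; mkdir -p pics
python3 - <<'E'
from plant import r, eyes
import cv2,numpy as np
print(r.get_state())
for n in ("scene","top","wrist"):
    p,d=eyes.snapshot(n); cv2.imwrite(f"pics/{n}0.png",p[:,:,::-1]); np.savez(f"pics/{n}0.npz",p=p,d=d,**{k:np.array(v) for k,v in eyes.camera_model(n).items()})
    print(n,eyes.camera_model(n))
E
```

```text
pics
{'clock': 0.0, 'q': array([ 1.20879776,  0.69000293, -0.19449769,  1.56633634,  0.15729911,
        0.90250509, -0.2151053 ]), 'qd': array([ 1.07913334e-04, -1.56099155e-03,  1.25820663e-03, -1.51992420e-04,
        3.19176978e-06,  1.43466187e-03,  5.65131902e-04]), 'joint_torque': array([-3.76724065e-04, -5.27558291e+01, -1.26694813e+00, -1.53428096e+01,
       -5.26614860e-02,  6.54770178e-03,  1.70013332e-04]), 'tool_pos': array([ 0.24068794, -0.57615933,  0.26289981]), 'eef_rot': array([ 9.80474944e-01,  1.96641852e-01, -2.52732347e-04, -8.95550960e-04]), 'contact_force': array([ 0.22893482,  0.64611291, -0.08496637]), 'moment': array([-0.00158772,  0.009769  ,  0.03447145]), 'opening': 0.999640923470816}
scene {'fx': 503.17491630167285, 'fy': 503.17491630167285, 'cx': 324.9462180676487, 'cy': 244.72206751588098, 'pose': array([[-0.83819564, -0.33019238,  0.4340519 ,  1.00740655],
       [ 0.54512227, -0.48328293,  0.68503965,  0.80526689],
       [-0.016425  ,  0.81080861,  0.58508087,  0.87669484],
       [ 0.        ,  0.        ,  0.        ,  1.        ]])}
top {'fx': 564.972290253178, 'fy': 564.972290253178, 'cx': 321.11794358944684, 'cy': 236.08664504295209, 'pose': array([[-0.01126015,  0.98258445, -0.1854751 ,  0.26401593],
       [-0.99992726, -0.01186656, -0.00215969, -0.00939202],
       [-0.00432303,  0.18543729,  0.98264659,  1.40448837],
       [ 0.        ,  0.        ,  0.        ,  1.        ]])}
wrist {'fx': 397.927521969271, 'fy': 397.927521969271, 'cx': 315.51675902496606, 'cy': 236.86074305706032, 'pose': array([[ 0.38521422,  0.89084374,  0.24084731,  0.30124433],
       [-0.92282385,  0.37256288,  0.09794405, -0.55120001],
       [-0.00247792, -0.25998908,  0.96560838,  0.38358743],
       [ 0.        ,  0.        ,  0.        ,  1.        ]])}
```

View pics/scene0.png

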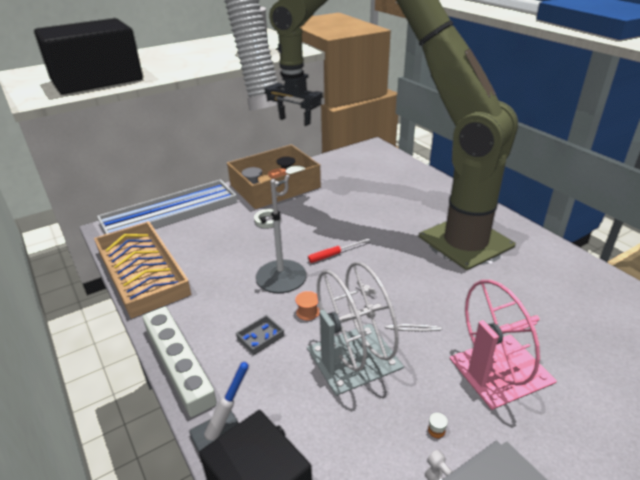

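View pics/top0.png

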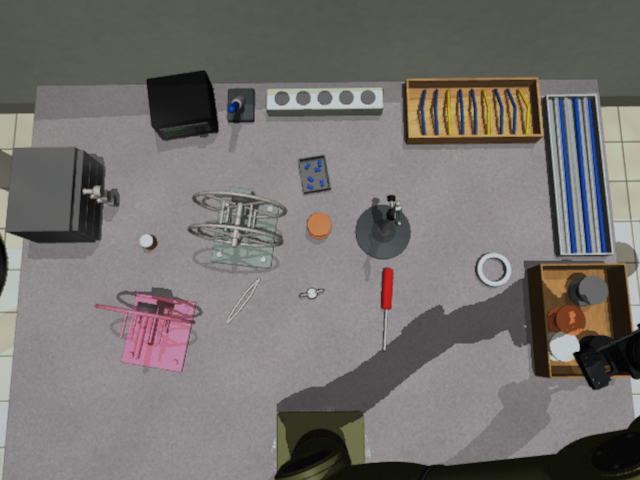

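View pics/wrist0.png

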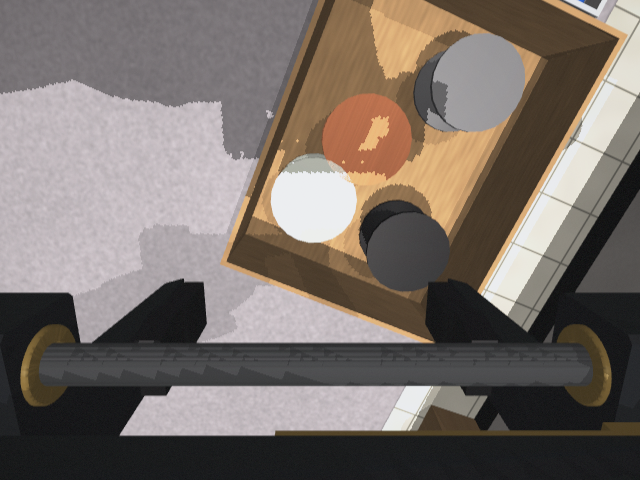

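The top view shows the grey stand at about (240,232), with the loose wheel on its lower, robot side. The pole foot is at about (383,232) and the hook at about (393,205). The pink decoy is at (155,330). I'll zoom in on the stand and the hook.

Run:
```python
import cv2,numpy as np
a=cv2.imread("pics/top0.png"); s=cv2.imread("pics/scene0.png")
cv2.imwrite("pics/z1.png",np.hstack([cv2.resize(a[170:290,180:300],(400,400),interpolation=3),cv2.resize(a[170:290,340:460],(400,400),interpolation=3)]))
cv2.imwrite("pics/z2.png",np.hstack([cv2.resize(s[250:410,300:420],(390,520),interpolation=3),cv2.resize(s[160:300,240:345],(390,520),interpolation=3)]))
```

```text
(no output)
```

View pics/z1.png

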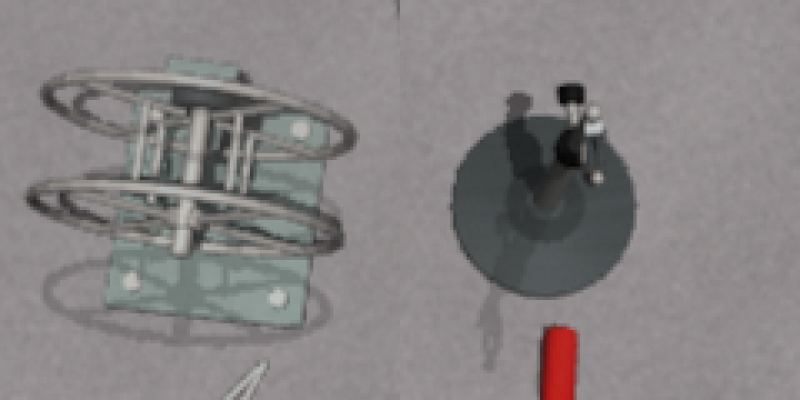

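View pics/z2.png

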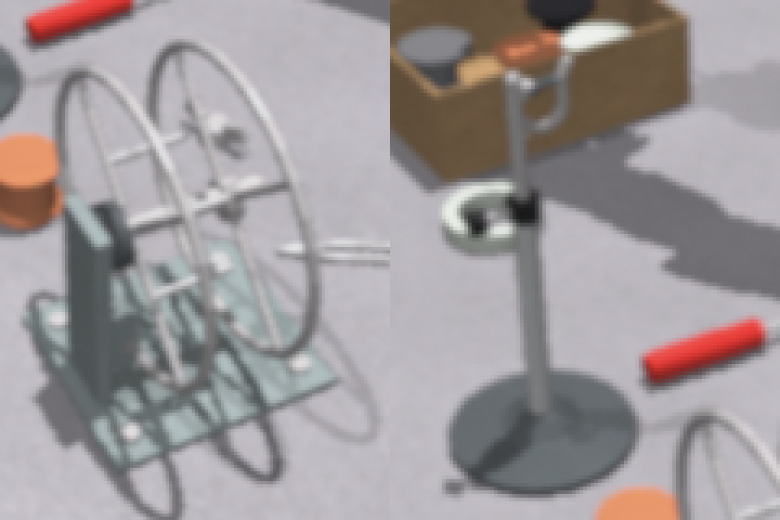

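```bash
cat > h.py <<'E'
import numpy as np,cv2
def cloud(f):
    z=np.load(f); d=z['d'];P=z['pose']
    v,u=np.mgrid[:480,:640]
    X=np.stack([(u-z['cx'])/z['fx']*d,-(v-z['cy'])/z['fy']*d,-d],-1)@P[:3,:3].T+P[:3,3]
    X[d==0]=np.nan
    return z['p'],X
def proj(cam,pts):
    P=np.array(cam['pose']);q=(np.asarray(pts,float)-P[:3,3])@P[:3,:3]
    return np.stack([cam['cx']+cam['fx']*q[:,0]/-q[:,2],cam['cy']-cam['fy']*q[:,1]/-q[:,2]],-1)
def ray(cam,u,v):
    P=np.array(cam['pose']);dd=P[:3,:3]@np.array([(u-cam['cx'])/cam['fx'],-(v-cam['cy'])/cam['fy'],-1.]);return P[:3,3],dd
def onz(cam,u,v,z):
    o,d=ray(cam,u,v);return o+d*(z-o[2])/d[2]
E
python3 - <<'E'
from h import *
for n in("top","scene"):
    p,X=cloud(f"pics/{n}0.npz")
    z=X[...,2];print(n,"table z",np.nanmedian(z[350:380,230:280]) if n=="top" else np.nanmedian(z[380:400,420:440]))
    # region stand
    m=(X[...,0]>.35)&(X[...,0]<.7)&(X[...,1]>.03)&(X[...,1]<.4)&(z>.2)
    P=X[m];print(n,'stand z>.2',len(P),P.round(3)[::max(1,len(P)//25)].tolist())
    m=(X[...,0]>.35)&(X[...,0]<.8)&(X[...,1]>-.3)&(X[...,1]<-.05)&(z>.15)
    P=X[m];print(n,'pole',len(P));P=P[np.argsort(P[:,2])]
    vu=np.argwhere(m)
    print(P.round(3)[::max(1,len(P)//40)].tolist())
E
```

```text
top table z -0.0005089822830777191
top stand z>.2 603 [[0.59, 0.242, 0.22], [0.587, 0.243, 0.223], [0.581, 0.188, 0.244], [0.581, 0.221, 0.237], [0.578, 0.169, 0.243], [0.579, 0.217, 0.236], [0.576, 0.164, 0.244], [0.575, 0.182, 0.24], [0.584, 0.243, 0.2], [0.57, 0.152, 0.24], [0.57, 0.127, 0.231], [0.567, 0.121, 0.226], [0.568, 0.115, 0.205], [0.517, 0.255, 0.221], [0.517, 0.263, 0.212], [0.51, 0.206, 0.24], [0.51, 0.233, 0.232], [0.508, 0.181, 0.239], [0.508, 0.224, 0.232], [0.506, 0.172, 0.239], [0.504, 0.17, 0.239], [0.502, 0.16, 0.236], [0.501, 0.142, 0.229], [0.501, 0.12, 0.214], [0.497, 0.122, 0.214], [0.494, 0.106, 0.205]]
top pole 317
[[0.529, -0.161, 0.151], [0.532, -0.156, 0.158], [0.53, -0.159, 0.168], [0.53, -0.158, 0.178], [0.569, -0.155, 0.197], [0.525, -0.16, 0.199], [0.565, -0.163, 0.2], [0.559, -0.161, 0.201], [0.581, -0.161, 0.202], [0.574, -0.165, 0.203], [0.556, -0.162, 0.203], [0.576, -0.159, 0.204], [0.578, -0.167, 0.204], [0.54, -0.155, 0.205], [0.537, -0.151, 0.206], [0.526, -0.161, 0.206], [0.546, -0.159, 0.207], [0.535, -0.155, 0.208], [0.548, -0.162, 0.208
[... 1595 characters left out ...]
57, 0.203], [0.571, -0.162, 0.204], [0.541, -0.16, 0.206], [0.582, -0.163, 0.207], [0.551, -0.163, 0.208], [0.579, -0.158, 0.209], [0.536, -0.154, 0.21], [0.54, -0.157, 0.216], [0.545, -0.162, 0.224], [0.535, -0.162, 0.232], [0.544, -0.166, 0.239], [0.543, -0.166, 0.247], [0.519, -0.163, 0.255], [0.533, -0.163, 0.257], [0.52, -0.161, 0.259], [0.544, -0.162, 0.261], [0.508, -0.162, 0.263], [0.544, -0.161, 0.267], [0.503, -0.16, 0.271], [0.541, -0.156, 0.274], [0.539, -0.163, 0.278], [0.538, -0.159, 0.282], [0.503, -0.163, 0.286], [0.526, -0.156, 0.288], [0.541, -0.158, 0.289], [0.529, -0.159, 0.29], [0.506, -0.162, 0.293], [0.501, -0.16, 0.295], [0.545, -0.164, 0.298], [0.537, -0.164, 0.301]]
```

```bash
cat >> h.py <<'E'
def wheelfit(X,lo,hi,zmin=.12):
    m=np.all((X>lo)&(X<hi),-1);P=X[m]
    # robust plane
    rng=np.random.default_rng(0);best=None
    for _ in range(400):
        a=P[rng.choice(len(P),3,False)];n=np.cross(a[1]-a[0],a[2]-a[0]);L=np.linalg.norm(n)
        if L<1e-4: continue
        n/=L
        if abs(n[2])>.2: continue
        e=abs((P-a[0])@n)<.004;k=e.sum()
        if best is None or k>best[0]:best=(k,e)
    Q=P[best[1]];c=Q.mean(0);n=np.linalg.svd(Q-c)[2][2]
    if n[0]<0:n=-n
    return Q,c,n
E
python3 - <<'E'
from h import *
from scipy.optimize import least_squares
for nm in("top","scene"):
    p,X=cloud(f"pics/{nm}0.npz")
    for lo,hi in (((.47,.05,.18),(.545,.33,.26)),((.555,.05,.18),(.62,.33,.26))):
        Q,c,n=wheelfit(X,np.array(lo),np.array(hi))
        t=np.cross([0,0,1],n);t/=np.linalg.norm(t);up=np.cross(n,t)
        a=(Q-c)@t;b=(Q-c)@up
        s=least_squares(lambda v:np.hypot(a-v[0],b-v[1])-.107,[0,-.1],loss='soft_l1',f_scale=.002)
        ctr=c+t*s.x[0]+up*s.x[1]
        print(nm,len(Q),'n',n.round(3),'yaw',np.degrees(np.arctan2(n[1],n[0])).round(1),'centre',ctr.round(4),'rms',np.sqrt(np.mean(s.fun**2)).round(4))
    m=(abs(X[...,0]-.52)<.09)&(abs(X[...,1]+.16)<.04)
    z=X[...,2]
    for zl,zh,xl,xh in((.05,.15,.4,.7),(.215,.25,.4,.7),(.255,.32,.4,.515),(.255,.32,.53,.56),(.19,.22,.56,.6),(.24,.32,.4,.7)):
        P=X[m&(z>zl)&(z<zh)&(X[...,0]>xl)&(X[...,0]<xh)]
        if len(P): print(' pole z',zl,zh,len(P),P.min(0).round(3),P.max(0).round(3),np.median(P,0).round(4))
E
```

```text
top 365 n [ 0.992 -0.127 -0.012] yaw -7.3 centre [0.5049 0.1892 0.1329] rms 0.01
top 380 n [ 0.992 -0.125 -0.014] yaw -7.2 centre [0.5758 0.1799 0.1358] rms 0.0124
 pole z 0.05 0.15 69 [ 0.528 -0.169  0.051] [ 0.539 -0.153  0.149] [ 0.5305 -0.1586  0.1049]
 pole z 0.215 0.25 14 [ 0.528 -0.162  0.215] [ 0.538 -0.157  0.249] [ 0.5336 -0.1588  0.2328]
 pole z 0.255 0.32 54 [ 0.493 -0.168  0.258] [ 0.515 -0.159  0.303] [ 0.5052 -0.1617  0.2878]
 pole z 0.255 0.32 46 [ 0.53  -0.168  0.256] [ 0.544 -0.157  0.304] [ 0.5352 -0.1612  0.2954]
 pole z 0.19 0.22 55 [ 0.56  -0.17   0.197] [ 0.581 -0.154  0.21 ] [ 0.5717 -0.1612  0.2038]
 pole z 0.24 0.32 158 [ 0.493 -0.17   0.242] [ 0.544 -0.155  0.304] [ 0.5237 -0.1612  0.2889]
scene 389 n [ 0.992 -0.122 -0.001] yaw -7.0 centre [0.5102 0.1902 0.1321] rms 0.0097
scene 414 n [ 0.993 -0.12   0.008] yaw -6.9 centre [0.582  0.1808 0.1354] rms 0.0117
 pole z 0.05 0.15 211 [ 0.531 -0.168  0.05 ] [ 0.551 -0.151  0.149] [ 0.543  -0.1577  0.1003]
 pole z 0.215 0.25 53 [ 0.535 -0.167  0.216] [ 0.545 -0.157  0.248] [ 0.5416 -0.1605  0.2325]
 pole z 0.255 0.32 71 [ 0.495 -0.17   0.256] [ 0.515 -0.157  0.302] [ 0.5058 -0.1624  0.2819]
 pole z 0.255 0.32 102 [ 0.53  -0.169  0.255] [ 0.546 -0.155  0.304] [ 0.5406 -0.1606  0.2813]
 pole z 0.19 0.22 51 [ 0.56  -0.169  0.195] [ 0.583 -0.152  0.21 ] [ 0.5769 -0.1606  0.2028]
 pole z 0.24 0.32 232 [ 0.495 -0.17   0.241] [ 0.546 -0.155  0.304] [ 0.5315 -0.1614  0.2775]
```

```bash
cat >> h.py <<'E'
from scipy.spatial.transform import Rotation as Ro
def down(az): # tool y azimuth (deg), tool z down
    y=np.array([np.cos(np.radians(az)),np.sin(np.radians(az)),0]);z=np.array([0,0,-1.]);x=np.cross(y,z)
    return Ro.from_matrix(np.stack([x,y,z],1))
def delta(p,az):
    from plant import r
    s=r.get_state();R=Ro.from_quat(s['eef_rot'])
    d=R.inv().apply(np.asarray(p)-s['tool_pos'])/.06
    a=(R.inv()*down(az)).as_rotvec(degrees=True)/6
    print('t',round(s['clock'],2),'pos',s['tool_pos'].round(4),'F',s['contact_force'].round(2),'M',s['moment'].round(3),'open',round(s['opening']*88.1,1))
    print('d',d.round(3),'a',a.round(3),'rows',max(np.linalg.norm(d)*60/62.5,np.linalg.norm(a)*6/10.7).round(1))
E
python3 - <<'E'
from h import *
delta((.46,-.23,.44),0)
E
```

```text
t 0.15 pos [ 0.2407 -0.5763  0.2631] F [ 0.34  0.26 -0.76] M [-0.021 -0.008 -0.032] open 88.1
d [ 5.597 -3.921 -2.943] a [-1.2000e-02 -6.0000e-03 -1.1221e+01] rows 7.1
```

{"name": "servo_tool", "arguments": {
  "deltas": [
    {"dx": 0.5,"dy": -0.3,"dz": -0.8,"az": -1.4,"hand": 40},
    {"dx": 1.2,"dy": -0.8,"dz": -1.4,"az": -2.8,"hand": 40},
    {"dx": 2.0,"dy": -1.3,"dz": -2.0,"az": -4.2,"hand": 40},
    {"dx": 2.8,"dy": -1.9,"dz": -2.5,"az": -5.6,"hand": 40},
    {"dx": 3.5,"dy": -2.4,"dz": -2.94,"az": -7.0,"hand": 40},
    {"dx": 4.3,"dy": -3.0,"dz": -2.94,"az": -8.4,"hand": 40},
    {"dx": 5.0,"dy": -3.5,"dz": -2.94,"az": -9.8,"hand": 40},
    {"dx": 5.6,"dy": -3.92,"dz": -2.94,"az": -11.22,"hand": 40},
    {"dx": 5.6,"dy": -3.92,"dz": -2.94,"az": -11.22,"hand": 40},
    {"dx": 5.6,"dy": -3.92,"dz": -2.94,"az": -11.22,"hand": 40}
  ]
}}

```text
schema error: expected keys dx, dy, dz, ax, ay, az, hand
```

```bash
cat >> h.py <<'E'
def snap(n,tag):
    from plant import eyes
    c=eyes.camera_model(n);p,d=eyes.snapshot(n);cv2.imwrite(f"pics/{n}{tag}.png",p[:,:,::-1]);np.savez(f"pics/{n}{tag}.npz",p=p,d=d,**{k:np.array(v) for k,v in c.items()})
    return c
E
python3 - <<'E'
from h import *
snap("wrist","1")
delta((.5015,.130,.32),-7.1)
E
```

```text
t 0.2 pos [ 0.2408 -0.5764  0.2633] F [ 0.02  0.57 -0.54] M [ 0.014  0.02  -0.   ] open 88.1
d [ 8.548 -9.189 -0.937] a [-9.0000e-03 -4.0000e-03 -1.0037e+01] rows 12.1
```

View pics/wrist1.png

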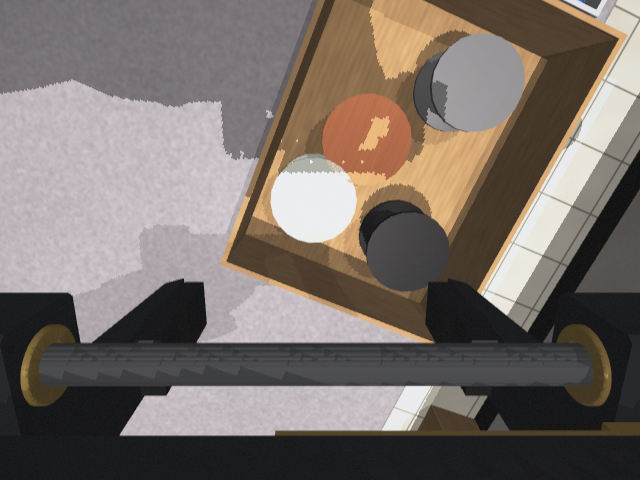

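The call was refused because every row needs all seven keys, so nothing moved. The wrist view is unchanged and still shows the wooden box.

{"name": "servo_tool", "arguments": {
  "deltas": [
    {"dx": 0.5,"dy": -0.3,"dz": -0.8,"ax": 0,"ay": 0,"az": -1.4,"hand": 40},
    {"dx": 1.2,"dy": -0.8,"dz": -1.4,"ax": 0,"ay": 0,"az": -2.8,"hand": 40},
    {"dx": 2.0,"dy": -1.3,"dz": -2.0,"ax": 0,"ay": 0,"az": -4.2,"hand": 40},
    {"dx": 2.8,"dy": -1.9,"dz": -2.5,"ax": 0,"ay": 0,"az": -5.6,"hand": 40},
    {"dx": 3.5,"dy": -2.4,"dz": -2.94,"ax": 0,"ay": 0,"az": -7.0,"hand": 40},
    {"dx": 4.3,"dy": -3.0,"dz": -2.94,"ax": 0,"ay": 0,"az": -8.4,"hand": 40},
    {"dx": 5.0,"dy": -3.5,"dz": -2.94,"ax": 0,"ay": 0,"az": -9.8,"hand": 40},
    {"dx": 5.6,"dy": -3.92,"dz": -2.94,"ax": 0,"ay": 0,"az": -11.22,"hand": 40},
    {"dx": 5.6,"dy": -3.92,"dz": -2.94,"ax": 0,"ay": 0,"az": -11.22,"hand": 40},
    {"dx": 5.6,"dy": -3.92,"dz": -2.94,"ax": 0,"ay": 0,"az": -11.22,"hand": 40}
  ]
}}

```text
clock: 1.45
tool_pos: [0.4598, -0.231, 0.4399]
eef_rot: [0.708, 0.706, -0.001, -0.0]
contact_force: [0.4, -0.6, -0.1]
opening: 0.457
```

Run:
```python
from h import *
snap("wrist","2")
delta((.5015,.130,.32),-7.1)
```

```text
t 1.5 pos [ 0.4595 -0.2316  0.4398] F [ 0.29 -1.05 -0.18] M [-0.111 -0.087  0.017] open 40.0
d [6.03  0.683 1.992] a [-0.01   0.009  1.153] rows 6.1
```

View pics/wrist2.png

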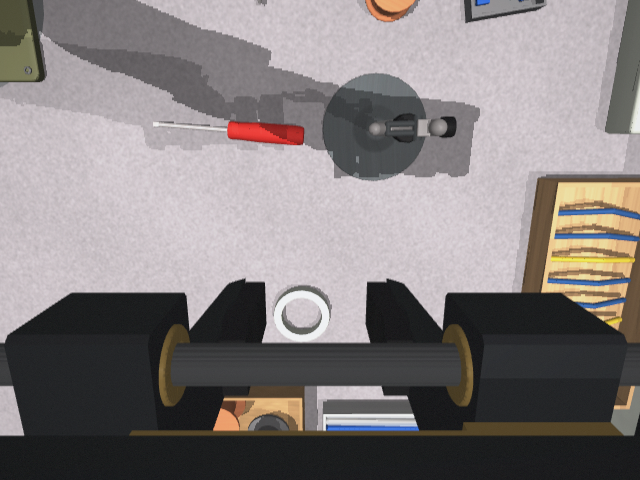

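The hook tip is at about (377,128), the rod end at (438,127) and the foot centre at about (374,127). The hook therefore lies nearly along world x. I'll measure these by casting rays.

Run:
```python
from h import *
c=dict(np.load("pics/wrist2.npz"));p,X=cloud("pics/wrist2.npz")
print('tip',onz(c,377,128.5,.300),'rod',onz(c,438,127,.301),'foot',onz(c,374,127,.008))
print('d tip',X[128,377],X[128,375],'rod',X[127,438],'knob',X[126,450])
m=(X[...,2]>.25)&(abs(X[...,1]+.16)<.03)
P=X[m];print(len(P),P.min(0),P.max(0))
cc=X[...,2]
for xl,xh in((.48,.506),(.51,.53),(.532,.55)):
    Q=P[(P[:,0]>xl)&(P[:,0]<xh)];print(xl,len(Q),np.median(Q,0).round(4),np.percentile(Q[:,2],[2,50,90,98]).round(4))
```

```text
tip [ 0.49744831 -0.16400974  0.3       ] rod [ 0.53555046 -0.1631911   0.301     ] foot [ 0.53632757 -0.16112595  0.008     ]
d tip [ 0.49754358 -0.16370222  0.29927409] [ 0.49611359 -0.16370446  0.30043602] rod [ 0.53566375 -0.16318864  0.30061551] knob [ 0.57355477 -0.16178698  0.20663001]
1249 [ 0.4925327  -0.17077232  0.25705008] [ 0.54263012 -0.15547667  0.30176777]
0.48 227 [ 0.4987 -0.1637  0.2973] [0.2866 0.2973 0.2998 0.3006]
0.51 595 [ 0.5229 -0.1631  0.2882] [0.2578 0.2882 0.291  0.292 ]
0.532 289 [ 0.5357 -0.1632  0.2986] [0.2901 0.2986 0.3004 0.3012]
```

{"name": "servo_tool", "arguments": {
  "deltas": [
    {"dx": 0.8,"dy": 0.1,"dz": 0,"ax": 0,"ay": 0,"az": 0.1,"hand": 40},
    {"dx": 1.7,"dy": 0.2,"dz": 0,"ax": 0,"ay": 0,"az": 0.3,"hand": 40},
    {"dx": 2.6,"dy": 0.3,"dz": 0,"ax": 0,"ay": 0,"az": 0.5,"hand": 40},
    {"dx": 3.5,"dy": 0.4,"dz": 0,"ax": 0,"ay": 0,"az": 0.7,"hand": 40},
    {"dx": 4.4,"dy": 0.5,"dz": 0.4,"ax": 0,"ay": 0,"az": 0.9,"hand": 40},
    {"dx": 5.2,"dy": 0.6,"dz": 1.0,"ax": 0,"ay": 0,"az": 1.1,"hand": 40},
    {"dx": 5.8,"dy": 0.68,"dz": 1.6,"ax": 0,"ay": 0,"az": 1.15,"hand": 40},
    {"dx": 6.03,"dy": 0.68,"dz": 1.99,"ax": 0,"ay": 0,"az": 1.15,"hand": 40},
    {"dx": 6.03,"dy": 0.68,"dz": 1.99,"ax": 0,"ay": 0,"az": 1.15,"hand": 40},
    {"dx": 6.03,"dy": 0.68,"dz": 1.99,"ax": 0,"ay": 0,"az": 1.15,"hand": 40}
  ]
}}

```text
clock: 2.75
tool_pos: [0.502, 0.13, 0.3215]
eef_rot: [0.749, 0.662, 0.0, 0.001]
contact_force: [-0.1, -0.0, -1.1]
opening: 0.449
```

Run:
```python
from h import *
snap("wrist","3")
p,X=cloud("pics/wrist3.npz")
m=(X[...,0]>.47)&(X[...,0]<.545)&(X[...,1]>.14)&(X[...,1]<.3)&(X[...,2]>.2)&(X[...,2]<.26)
P=X[m];print(len(P))
for y in np.arange(.14,.3,.02):
    Q=P[abs(P[:,1]-y)<.005]
    if len(Q):print(y.round(3),len(Q),np.median(Q,0).round(4),np.percentile(Q[:,0],[3,97]).round(4),Q[:,2].max().round(4))
delta((.5015,.130,.2245),-7.1)
```

```text
3717
0.14 116 [0.4999 0.1423 0.2289] [0.4961 0.5039] 0.2315
0.16 269 [0.5024 0.1601 0.2356] [0.4985 0.5061] 0.2384
0.18 315 [0.5048 0.1801 0.2393] [0.5009 0.5086] 0.2419
0.2 340 [0.5073 0.2    0.239 ] [0.5034 0.511 ] 0.2414
0.22 350 [0.5099 0.2201 0.2349] [0.506 0.514] 0.2382
0.24 322 [0.5127 0.24   0.2265] [0.5089 0.5165] 0.2308
0.26 144 [0.5146 0.2577 0.2145] [0.5109 0.5188] 0.2178
t 2.8 pos [0.5021 0.1301 0.3217] F [-0.11 -0.84 -0.3 ] M [-0.01  -0.091 -0.046] open 39.9
d [-0.003 -0.013  1.621] a [0.019 0.002 0.002] rows 1.6
```

View pics/wrist3.png

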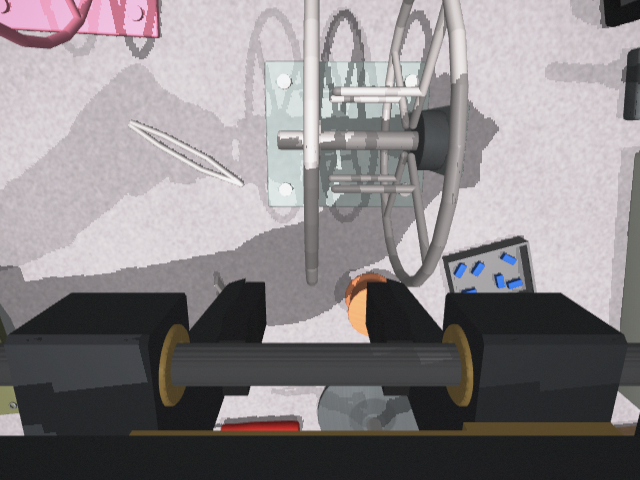

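The rim shows as a vertical bar at about column 312, midway between the open fingers, with its top at y≈0.190 and yaw −7.2°. I'll descend and grip.

{"name": "servo_tool", "arguments": {
  "deltas": [
    {"dx": 0,"dy": -0.02,"dz": 0.5,"ax": 0,"ay": 0,"az": 0,"hand": 40},
    {"dx": 0,"dy": -0.03,"dz": 1.0,"ax": 0,"ay": 0,"az": 0,"hand": 40},
    {"dx": 0,"dy": -0.03,"dz": 1.4,"ax": 0,"ay": 0,"az": 0,"hand": 40},
    {"dx": 0,"dy": -0.03,"dz": 1.62,"ax": 0,"ay": 0,"az": 0,"hand": 40},
    {"dx": 0,"dy": -0.03,"dz": 1.62,"ax": 0,"ay": 0,"az": 0,"hand": 40},
    {"dx": 0,"dy": -0.03,"dz": 1.62,"ax": 0,"ay": 0,"az": 0,"hand": 40}
  ]
}}

```text
clock: 3.55
tool_pos: [0.5001, 0.132, 0.2245]
eef_rot: [0.749, 0.663, 0.001, 0.0]
contact_force: [0.2, 0.2, -0.1]
opening: 0.456
```

Run:
```python
from h import *
snap("wrist","4")
delta((.5005,.130,.2245),-7.1)
```

```text
t 3.6 pos [0.5001 0.132  0.2246] F [ 0.08  0.34 -0.15] M [-0.055 -0.08  -0.015] open 39.8
d [-0.033  0.011  0.001] a [ 0.019 -0.008  0.028] rows 0.0
```

View pics/wrist4.png

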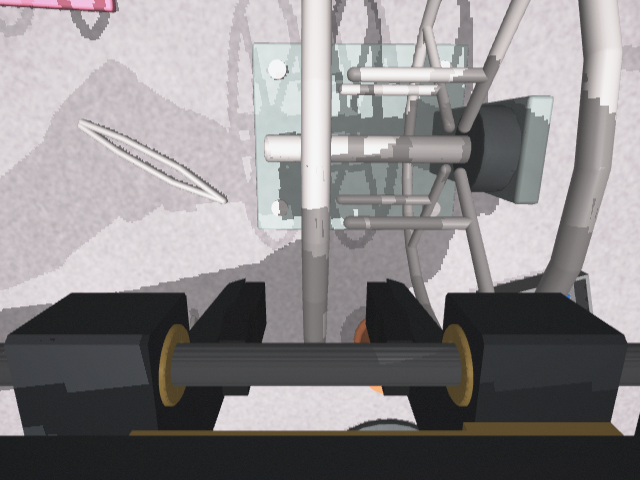

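The rim at about column 315 is centred between the pads. I'll close at 60 N.

{"name": "servo_tool", "arguments": {
  "deltas": [
    {"dx": -0.03,"dy": 0,"dz": 0,"ax": 0,"ay": 0,"az": 0,"hand": 20},
    {"dx": -0.03,"dy": 0,"dz": 0,"ax": 0,"ay": 0,"az": 0,"hand": 10},
    {"dx": -0.03,"dy": 0,"dz": 0,"ax": 0,"ay": 0,"az": 0,"hand": 0},
    {"dx": -0.03,"dy": 0,"dz": 0,"ax": 0,"ay": 0,"az": 0,"hand": 0},
    {"dx": -0.03,"dy": 0,"dz": 0,"ax": 0,"ay": 0,"az": 0,"hand": 0},
    {"dx": -0.03,"dy": 0,"dz": 0,"ax": 0,"ay": 0,"az": 0,"hand": 0}
  ],
  "newtons": 60
}}

```text
clock: 4.35
tool_pos: [0.4992, 0.1302, 0.2236]
eef_rot: [0.748, 0.663, 0.0, 0.0]
contact_force: [0.3, -0.3, 1.0]
opening: 0.059
```

Run:
```python
from h import *
delta((.5005,.130,.228),-7.1)
```

```text
t 4.35 pos [0.4992 0.1302 0.2236] F [ 0.33 -0.28  1.02] M [ 0.095 -0.074  0.014] open 5.2
d [-0.001  0.022 -0.073] a [ 0.002 -0.002  0.033] rows 0.1
```

{"name": "servo_tool", "arguments": {
  "deltas": [
    {"dx": 0,"dy": 0,"dz": -0.03,"ax": 0,"ay": 0,"az": 0,"hand": 0},
    {"dx": 0,"dy": 0,"dz": -0.06,"ax": 0,"ay": 0,"az": 0,"hand": 0},
    {"dx": 0,"dy": 0,"dz": -0.08,"ax": 0,"ay": 0,"az": 0,"hand": 0},
    {"dx": 0,"dy": 0,"dz": -0.08,"ax": 0,"ay": 0,"az": 0,"hand": 0},
    {"dx": 0,"dy": 0,"dz": -0.08,"ax": 0,"ay": 0,"az": 0,"hand": 0}
  ]
}}

```text
clock: 4.97
tool_pos: [0.4989, 0.1299, 0.2282]
eef_rot: [0.748, 0.663, -0.0, 0.0]
contact_force: [-0.1, 1.0, -2.8]
opening: 0.06
```

Run:
```python
from h import *
snap("wrist","5");snap("scene","5")
delta((.5005,.130,.228),-7.1)
from plant import r
for i in range(3):
    snap("wrist","5b");s=r.get_state();print(s['contact_force'].round(2),s['moment'].round(3))
for nm in("wrist5",'scene5'):
    p,X=cloud(f"pics/{nm}.npz")
    m=(X[...,0]>.47)&(X[...,0]<.545)&(X[...,1]>.14)&(X[...,1]<.3)&(X[...,2]>.2)&(X[...,2]<.26)
    P=X[m]
    for y in np.arange(.14,.3,.02):
        Q=P[abs(P[:,1]-y)<.005]
        if len(Q):print(nm,y.round(3),len(Q),np.median(Q,0).round(4),Q[:,2].max().round(4))
```

```text
t 5.08 pos [0.499  0.1299 0.2282] F [ 0.26  0.62 -3.42] M [-0.069 -0.045 -0.023] open 5.5
d [0.004 0.025 0.004] a [-0.002  0.004  0.033] rows 0.0
[-0.07  0.09 -2.85] [-0.063  0.018  0.006]
[ 0.37  0.52 -2.41] [-0.075 -0.058 -0.053]
[-1.16  0.62 -3.12] [-0.101 -0.003  0.013]
wrist5 0.14 1242 [0.4879 0.1417 0.2318] 0.2518
wrist5 0.16 800 [0.5018 0.1602 0.239 ] 0.2421
wrist5 0.18 1059 [0.5042 0.18   0.2419] 0.2444
wrist5 0.2 1218 [0.5068 0.2001 0.2411] 0.2438
wrist5 0.22 1193 [0.5095 0.22   0.2364] 0.2404
scene5 0.14 48 [0.4883 0.141  0.2418] 0.2599
scene5 0.16 10 [0.5066 0.1606 0.2397] 0.2432
scene5 0.18 18 [0.5086 0.1803 0.2427] 0.2457
scene5 0.2 16 [0.5113 0.2004 0.2415] 0.2463
scene5 0.22 23 [0.5129 0.2202 0.2363] 0.2401
scene5 0.24 26 [0.5161 0.2411 0.2279] 0.2317
scene5 0.26 33 [0.5183 0.2602 0.2112] 0.2189
```

View pics/wrist5.png

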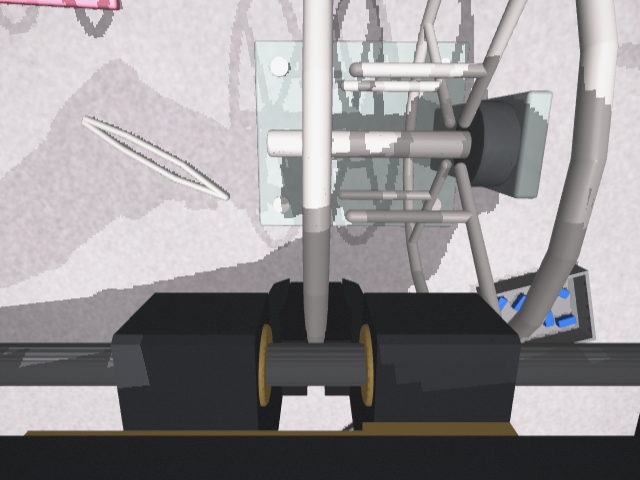

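The rim rose about 2.5 mm at its top and the scale reads about 3 N, so the grip holds with a slight sag. I'll lift 1 mm more and pull off along −x.

{"name": "servo_tool", "arguments": {
  "deltas": [
    {"dx": 0,"dy": 0,"dz": -0.02,"ax": 0,"ay": 0,"az": 0,"hand": 0},
    {"dx": 0,"dy": -0.15,"dz": -0.02,"ax": 0,"ay": 0,"az": 0,"hand": 0},
    {"dx": 0,"dy": -0.35,"dz": -0.02,"ax": 0,"ay": 0,"az": 0,"hand": 0},
    {"dx": 0,"dy": -0.55,"dz": -0.02,"ax": 0,"ay": 0,"az": 0,"hand": 0},
    {"dx": 0,"dy": -0.75,"dz": -0.02,"ax": 0,"ay": 0,"az": 0,"hand": 0},
    {"dx": 0,"dy": -0.95,"dz": -0.02,"ax": 0,"ay": 0,"az": 0,"hand": 0},
    {"dx": 0,"dy": -1.1,"dz": -0.02,"ax": 0,"ay": 0,"az": 0,"hand": 0},
    {"dx": 0,"dy": -1.1,"dz": -0.02,"ax": 0,"ay": 0,"az": 0,"hand": 0},
    {"dx": 0,"dy": -1.1,"dz": -0.02,"ax": 0,"ay": 0,"az": 0,"hand": 0}
  ]
}}

```text
clock: 6.35
tool_pos: [0.4341, 0.1381, 0.2296]
eef_rot: [0.748, 0.663, 0.0, 0.0]
contact_force: [1.0, 0.3, -4.1]
opening: 0.058
```

Run:
```python
from h import *
snap("wrist","6");snap("scene","6")
delta((.43,-.22,.3212),0)
```

```text
t 6.45 pos [0.4341 0.138  0.2295] F [ 0.04  0.48 -3.67] M [-0.234 -0.043  0.01 ] open 5.0
d [-5.932  0.653 -1.529] a [ 0.005 -0.002 -1.156] rows 5.9
```

View pics/scene6.png

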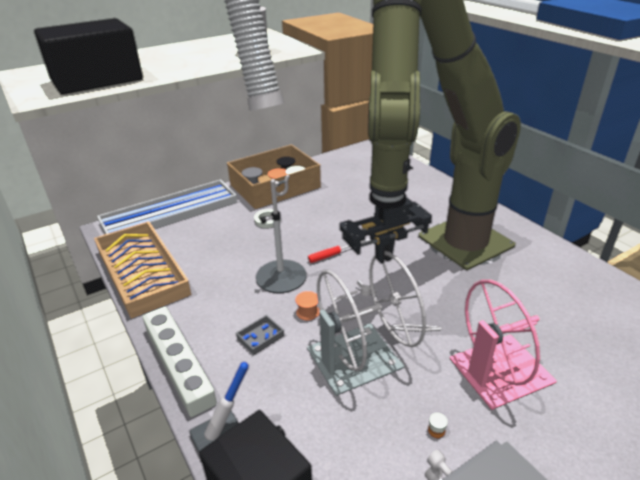

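The wheel at about (398,300) is off the spindle and upright in the fingers, reading about 3.8 N. Next I'll measure how it sits in the grip.

```bash
cat >> h.py <<'E'
from scipy.optimize import least_squares
def wheelfit2(X,tp,az,img=None,x0=(60,-87)):
    """points in the tool-yaw frame: a along tool x(deg az+90), n along tool y, z"""
    R=down(az).as_matrix();rel=X-tp
    a=rel@R[:,0];n=rel@R[:,1];h=rel[...,2]
    m=(abs(n)<.02)&(a>.015)&(a<.18)&(h>-.21)&(h<.03)
    a,n,h=a[m],n[m],h[m]
    f=lambda v:np.hypot(a-v[0],h-v[1])-.107
    v=np.array(x0)/1e3
    for _ in range(4):
        k=abs(np.hypot(a-v[0],h-v[1])-.106)<.01
        s=least_squares(lambda v:np.hypot(a[k]-v[0],h[k]-v[1])-.107,v,loss='soft_l1',f_scale=.002);v=s.x
    A=np.stack([np.ones(k.sum()),a[k],h[k]],1);c=np.linalg.lstsq(A,n[k],rcond=None)[0]
    print('centre rel tool: a %.1f h %.1f mm'%tuple(v*1e3),'n at k',k.sum(),'n0 %.4f dn/da %.3f dn/dh %.3f'%tuple(c),'n at top %.4f'%(c@[1,v[0],v[1]+.106]))
    return v,c
E
python3 - <<'E'
from h import *
tp=np.array([.4341,.138,.2295])
for nm in("wrist6","scene6"):
    p,X=cloud(f"pics/{nm}.npz");wheelfit2(X,tp,-6.9)
E
```

```text
centre rel tool: a 55.2 h -93.5 mm n at k 8621 n0 -0.0009 dn/da -0.002 dn/dh -0.002 n at top -0.0011
centre rel tool: a 54.3 h -91.7 mm n at k 590 n0 0.0028 dn/da -0.001 dn/dh 0.003 n at top 0.0028
```

{"name": "servo_tool", "arguments": {
  "deltas": [
    {"dx": 0,"dy": 0,"dz": -0.3,"ax": 0,"ay": 0,"az": 0,"hand": 0},
    {"dx": -0.1,"dy": 0,"dz": -0.7,"ax": 0,"ay": 0,"az": 0,"hand": 0},
    {"dx": -0.3,"dy": 0.03,"dz": -1.1,"ax": 0,"ay": 0,"az": 0,"hand": 0},
    {"dx": -0.7,"dy": 0.08,"dz": -1.4,"ax": 0,"ay": 0,"az": -0.1,"hand": 0},
    {"dx": -1.2,"dy": 0.12,"dz": -1.52,"ax": 0,"ay": 0,"az": -0.2,"hand": 0},
    {"dx": -1.8,"dy": 0.2,"dz": -1.52,"ax": 0,"ay": 0,"az": -0.4,"hand": 0},
    {"dx": -2.4,"dy": 0.26,"dz": -1.52,"ax": 0,"ay": 0,"az": -0.5,"hand": 0},
    {"dx": -3.0,"dy": 0.33,"dz": -1.52,"ax": 0,"ay": 0,"az": -0.6,"hand": 0},
    {"dx": -3.6,"dy": 0.4,"dz": -1.52,"ax": 0,"ay": 0,"az": -0.7,"hand": 0},
    {"dx": -4.1,"dy": 0.45,"dz": -1.52,"ax": 0,"ay": 0,"az": -0.8,"hand": 0}
  ]
}}

```text
clock: 7.7
tool_pos: [0.4309, -0.1113, 0.3207]
eef_rot: [0.72, 0.694, -0.0, 0.0]
contact_force: [-0.3, -0.3, -2.4]
opening: 0.062
```

Run:
```python
from h import *
delta((.43,-.2175,.3209),0)
```

```text
t 7.7 pos [ 0.4309 -0.1113  0.3207] F [-0.31 -0.31 -2.38] M [-0.158 -0.115 -0.005] open 5.5
d [-1.77   0.052 -0.003] a [ 0.003  0.004 -0.36 ] rows 1.7
```

{"name": "servo_tool", "arguments": {
  "deltas": [
    {"dx": -0.5,"dy": 0.02,"dz": 0,"ax": 0,"ay": 0,"az": -0.1,"hand": 0},
    {"dx": -1.0,"dy": 0.03,"dz": 0,"ax": 0,"ay": 0,"az": -0.2,"hand": 0},
    {"dx": -1.4,"dy": 0.04,"dz": 0,"ax": 0,"ay": 0,"az": -0.3,"hand": 0},
    {"dx": -1.7,"dy": 0.05,"dz": 0,"ax": 0,"ay": 0,"az": -0.36,"hand": 0},
    {"dx": -1.77,"dy": 0.05,"dz": 0,"ax": 0,"ay": 0,"az": -0.36,"hand": 0},
    {"dx": -1.77,"dy": 0.05,"dz": 0,"ax": 0,"ay": 0,"az": -0.36,"hand": 0}
  ]
}}

```text
clock: 8.45
tool_pos: [0.43, -0.2153, 0.3207]
eef_rot: [0.707, 0.707, 0.0, -0.0]
contact_force: [-0.1, 0.8, -3.1]
opening: 0.056
```

Run:
```python
from h import *
from plant import r
snap("wrist","7");s=r.get_state();snap("scene","7")
for nm in("wrist7","scene7"):
    p,X=cloud(f"pics/{nm}.npz");wheelfit2(X,s['tool_pos'],0)
    m=(X[...,2]>.25)&(X[...,2]<.31)&(abs(X[...,1]+.163)<.02)&(X[...,0]>.485)&(X[...,0]<.56)
    P=X[m];print(len(P),P.min(0).round(4),P.max(0).round(4))
    for xl,xh in((.48,.506),(.51,.53),(.53,.55)):
        Q=P[(P[:,0]>xl)&(P[:,0]<xh)]
        if len(Q):print(xl,len(Q),np.median(Q,0).round(4),Q.min(0).round(4),Q.max(0).round(4))
delta((.516,-.2175,.3209),0)
```

```text
centre rel tool: a 54.6 h -93.8 mm n at k 8524 n0 -0.0011 dn/da -0.002 dn/dh 0.004 n at top -0.0012
4746 [ 0.4923 -0.1715  0.2502] [ 0.5418 -0.1553  0.3016]
0.48 963 [ 0.4976 -0.1631  0.2885] [ 0.4923 -0.1686  0.2587] [ 0.506  -0.159   0.3014]
0.51 2021 [ 0.5234 -0.1625  0.2881] [ 0.51   -0.1715  0.2537] [ 0.53   -0.1553  0.2932]
0.53 1508 [ 0.5339 -0.1624  0.2959] [ 0.53   -0.1686  0.2502] [ 0.5418 -0.1576  0.3016]
centre rel tool: a 54.6 h -92.1 mm n at k 404 n0 0.0028 dn/da -0.004 dn/dh 0.000 n at top 0.0026
217 [ 0.496  -0.1697  0.2503] [ 0.5461 -0.1561  0.3041]
0.48 37 [ 0.5025 -0.162   0.2878] [ 0.496  -0.1686  0.26  ] [ 0.506  -0.1579  0.3015]
0.51 50 [ 0.5207 -0.1622  0.262 ] [ 0.5109 -0.1683  0.2526] [ 0.5296 -0.1563  0.294 ]
0.53 107 [ 0.5404 -0.1608  0.2796] [ 0.5304 -0.1697  0.2503] [ 0.5461 -0.1561  0.3041]
t 8.55 pos [ 0.4301 -0.2146  0.3208] F [-0.53 -0.08 -3.89] M [-0.233 -0.075 -0.012] open 4.9
d [-5.100e-02  1.431e+00 -1.000e-03] a [ 0.002 -0.004  0.023] rows 1.4
```

View pics/wrist7.png

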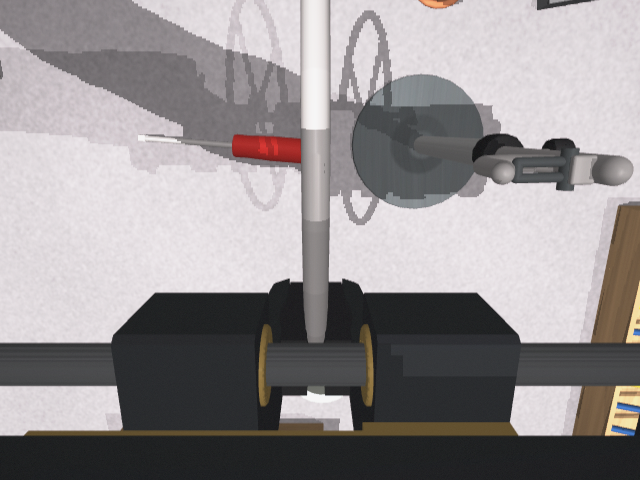

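View pics/scene7.png

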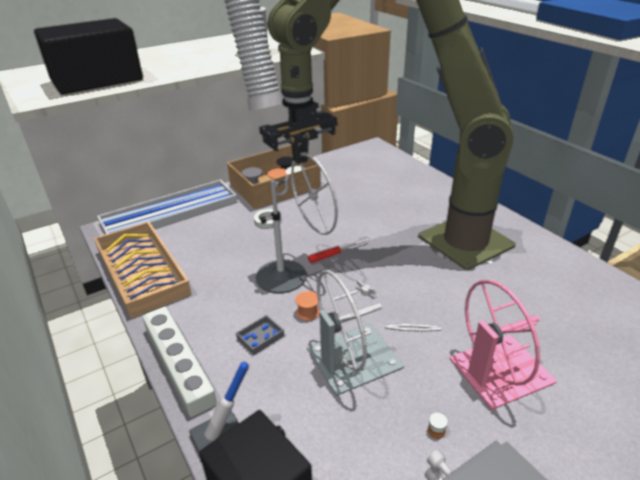

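The wrist view shows the rim at column 315, with the hook tip at (502,173), the rod at (615,170) and the keeper wire between them. The wheel is rigid in the grip. I'll move in over the mouth.

{"name": "servo_tool", "arguments": {
  "deltas": [
    {"dx": -0.04,"dy": 0.25,"dz": 0,"ax": 0,"ay": 0,"az": 0,"hand": 0},
    {"dx": -0.04,"dy": 0.55,"dz": 0,"ax": 0,"ay": 0,"az": 0,"hand": 0},
    {"dx": -0.04,"dy": 0.85,"dz": 0,"ax": 0,"ay": 0,"az": 0,"hand": 0},
    {"dx": -0.04,"dy": 1.15,"dz": 0,"ax": 0,"ay": 0,"az": 0,"hand": 0},
    {"dx": -0.04,"dy": 1.35,"dz": 0,"ax": 0,"ay": 0,"az": 0,"hand": 0},
    {"dx": -0.04,"dy": 1.42,"dz": 0,"ax": 0,"ay": 0,"az": 0,"hand": 0},
    {"dx": -0.04,"dy": 1.42,"dz": 0,"ax": 0,"ay": 0,"az": 0,"hand": 0},
    {"dx": -0.04,"dy": 1.42,"dz": 0,"ax": 0,"ay": 0,"az": 0,"hand": 0}
  ]
}}

```text
clock: 9.55
tool_pos: [0.5145, -0.2181, 0.3207]
eef_rot: [0.707, 0.707, -0.0, -0.0]
contact_force: [-0.5, -0.2, -3.5]
opening: 0.058
```

Run:
```python
from h import *
from plant import r
snap("wrist","8");s=r.get_state()
F=[]
for i in range(6):
    snap("scene","8");q=r.get_state();F.append(np.r_[q['contact_force'],q['moment']])
print('mean F',np.mean(F,0).round(3),np.std(F,0).round(2))
delta((.5155,-.217,.29),0)
a=cv2.imread("pics/scene8.png");cv2.imwrite("pics/z8.png",cv2.resize(a[130:270,220:360],(560,560),interpolation=3))
```

```text
mean F [ 0.338 -0.168 -3.133 -0.22  -0.067  0.01 ] [0.53 0.17 0.33 0.02 0.03 0.02]
t 9.9 pos [ 0.515  -0.2181  0.3208] F [-0.26 -0.39 -3.09] M [-0.204 -0.043  0.013] open 5.4
d [0.018 0.008 0.513] a [0.    0.002 0.009] rows 0.5
```

View pics/wrist8.png

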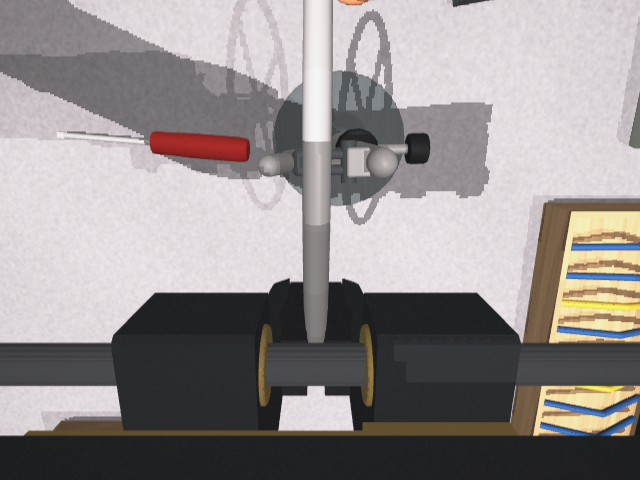

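View pics/z8.png

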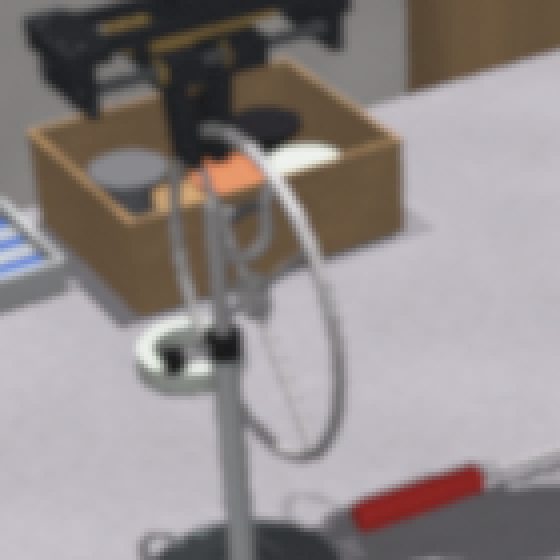

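Run:
```python
from h import *
c=dict(np.load("pics/wrist8.npz"));p,X=cloud("pics/wrist8.npz")
print('tip',onz(c,269,162,.298),'rod',onz(c,382,162,.298),'rim',onz(c,317,162,.336))
a=cv2.imread("pics/wrist8.png");cv2.imwrite("pics/z8w.png",cv2.resize(a[130:200,240:440],(800,280),interpolation=3))
for v in (155,160,165):
  print([(u,X[v,u,0].round(4),X[v,u,2].round(3)) for u in range(256,402,6)])
```

```text
tip [ 0.49690985 -0.16290609  0.298     ] rod [ 0.53697184 -0.16288516  0.298     ] rim [ 0.51385728 -0.16000756  0.336     ]
[(256, np.float64(0.4481), np.float64(-0.0)), (262, np.float64(0.4548), np.float64(0.001)), (268, np.float64(0.4966), np.float64(0.298)), (274, np.float64(0.4986), np.float64(0.296)), (280, np.float64(0.5003), np.float64(0.291)), (286, np.float64(0.5024), np.float64(0.29)), (292, np.float64(0.5045), np.float64(0.288)), (298, np.float64(0.5068), np.float64(0.288)), (304, np.float64(0.5104), np.float64(0.333)), (310, np.float64(0.512), np.float64(0.334)), (316, np.float64(0.5136), np.float64(0.334)), (322, np.float64(0.5152), np.float64(0.335)), (328, np.float64(nan), np.float64(nan)), (334, np.float64(0.5203), np.float64(0.289)), (340, np.float64(0.5226), np.float64(0.288)), (346, np.float64(0.5248), np.float64(0.289)), (352, np.float64(0.5269), np.float64(0.291)), (358, np.float64(0.5292), np.float64(0.291)), (364, np.float64(0.5313), np.float64(0.292)), (370, np.float64(0.5329), np.float64(0.296)), (376, np.float64(0.5345), np.float64(0.299)), (382, np.float6
[... 1749 characters left out ...]
float64(0.335)), (316, np.float64(0.5136), np.float64(0.335)), (322, np.float64(0.5152), np.float64(0.334)), (328, np.float64(0.5168), np.float64(0.333)), (334, np.float64(0.5204), np.float64(0.288)), (340, np.float64(0.5228), np.float64(0.287)), (346, np.float64(0.5249), np.float64(0.289)), (352, np.float64(0.527), np.float64(0.291)), (358, np.float64(0.5292), np.float64(0.291)), (364, np.float64(0.5313), np.float64(0.292)), (370, np.float64(0.5328), np.float64(0.298)), (376, np.float64(0.5346), np.float64(0.3)), (382, np.float64(0.5365), np.float64(0.301)), (388, np.float64(0.5387), np.float64(0.3)), (394, np.float64(0.5412), np.float64(0.299)), (400, np.float64(0.6054), np.float64(-0.0))]
```

View pics/z8w.png

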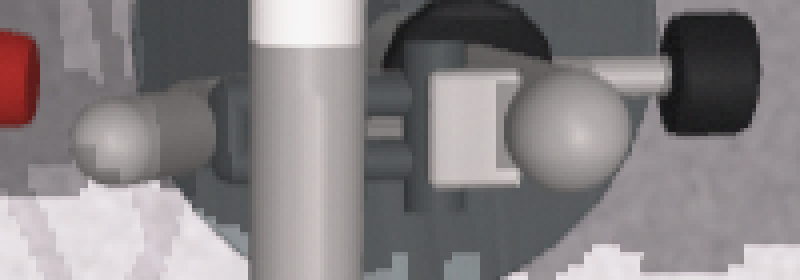

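The rim sits at x=0.5137 in the wrist camera and the hook line at about 0.516 (rod centre 0.537 − 0.021). I'll nudge +1.5 mm and go down to just above the keeper.

{"name": "servo_tool", "arguments": {
  "deltas": [
    {"dx": 0.01,"dy": 0.03,"dz": 0.1,"ax": 0,"ay": 0,"az": 0,"hand": 0},
    {"dx": 0.01,"dy": 0.03,"dz": 0.25,"ax": 0,"ay": 0,"az": 0,"hand": 0},
    {"dx": 0.01,"dy": 0.03,"dz": 0.4,"ax": 0,"ay": 0,"az": 0,"hand": 0},
    {"dx": 0.01,"dy": 0.03,"dz": 0.5,"ax": 0,"ay": 0,"az": 0,"hand": 0},
    {"dx": 0.01,"dy": 0.03,"dz": 0.58,"ax": 0,"ay": 0,"az": 0,"hand": 0},
    {"dx": 0.01,"dy": 0.03,"dz": 0.6,"ax": 0,"ay": 0,"az": 0,"hand": 0},
    {"dx": 0.01,"dy": 0.03,"dz": 0.6,"ax": 0,"ay": 0,"az": 0,"hand": 0},
    {"dx": 0.01,"dy": 0.03,"dz": 0.6,"ax": 0,"ay": 0,"az": 0,"hand": 0}
  ]
}}

```text
clock: 10.9
tool_pos: [0.5172, -0.2174, 0.285]
eef_rot: [0.707, 0.707, 0.0, 0.0]
contact_force: [-0.1, -0.2, -3.6]
opening: 0.057
```

```bash
cat >> h.py <<'E'
def feel(tag,n=5):
    from plant import r
    F=[];snap("wrist",tag)
    for i in range(n):
        s=r.get_state();F.append(np.r_[s['contact_force'],s['moment']]);
        if i<n-1: snap("scene",tag)
    print('t',s['clock'].round(2),'pos',s['tool_pos'].round(4),'rotvec err',(down(0).inv()*Ro.from_quat(s['eef_rot'])).as_rotvec(degrees=True).round(2),'F',np.mean(F,0).round(2),'sd',np.std(F,0).round(2),'open',round(s['opening']*88.1,1))
E
python3 - <<'E'
from h import *
feel("9")
a=cv2.imread("pics/wrist9.png");b=cv2.imread("pics/scene9.png")
cv2.imwrite("pics/z9.png",np.vstack([cv2.resize(a[100:200,220:440],(800,364),interpolation=3)]))
E
```

```text
Traceback (most recent call last):
  File "h.py", line 65, in feel
    print('t',s['clock'].round(2),'pos',s['tool_pos'].round(4),'rotvec err',(down(0).inv()*Ro.from_quat(s['eef_rot'])).as_rotvec(degrees=True).round(2),'F',np.mean(F,0).round(2),'sd',np.std(F,0).round(2),'open',round(s['opening']*88.1,1))
              ^^^^^^^^^^^^^^^^
AttributeError: 'float' object has no attribute 'round'
```

```bash
sed -i "s/s\['clock'\].round(2)/round(s['clock'],2)/" h.py
python3 - <<'E'
from h import *
feel("9",6)
a=cv2.imread("pics/wrist9.png")
cv2.imwrite("pics/z9.png",np.vstack([cv2.resize(a[100:200,220:440],(800,364),interpolation=3)]))
E
```

```text
t 11.45 pos [ 0.517  -0.2174  0.2847] rotvec err [-0.   -0.   -0.06] F [ 0.21  0.25 -3.26 -0.2  -0.07  0.02] sd [0.52 0.51 0.36 0.02 0.01 0.02] open 5.6
```

View pics/z9.png

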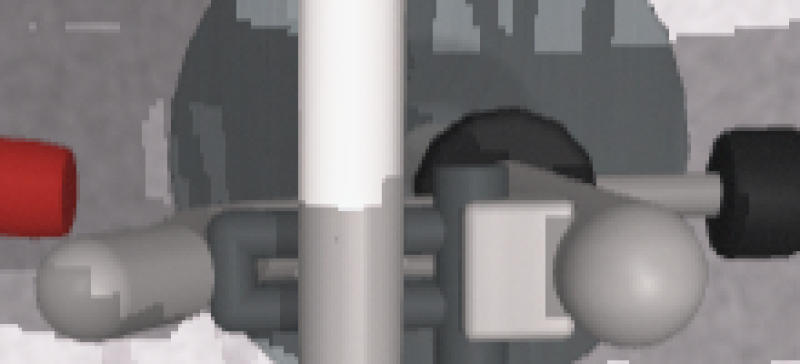

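The rim lies over the keeper wire, between the tip at the left and the hinge block at the right. The baseline Fz is −3.2 N. I'll go down slowly.

{"name": "servo_tool", "arguments": {
  "deltas": [
    {"dx": 0,"dy": 0,"dz": 0.02,"ax": 0,"ay": 0,"az": 0,"hand": 0},
    {"dx": 0,"dy": 0,"dz": 0.04,"ax": 0,"ay": 0,"az": 0,"hand": 0},
    {"dx": 0,"dy": 0,"dz": 0.06,"ax": 0,"ay": 0,"az": 0,"hand": 0},
    {"dx": 0,"dy": 0,"dz": 0.08,"ax": 0,"ay": 0,"az": 0,"hand": 0},
    {"dx": 0,"dy": 0,"dz": 0.08,"ax": 0,"ay": 0,"az": 0,"hand": 0}
  ]
}}

```text
clock: 12.08
tool_pos: [0.5172, -0.217, 0.2802]
eef_rot: [0.707, 0.708, 0.0, 0.0]
contact_force: [-0.2, 1.2, 0.8]
opening: 0.061
```

{"name": "servo_tool", "arguments": {
  "deltas": [
    {"dx": 0,"dy": 0,"dz": 0.02,"ax": 0,"ay": 0,"az": 0,"hand": 0},
    {"dx": 0,"dy": 0,"dz": 0.04,"ax": 0,"ay": 0,"az": 0,"hand": 0},
    {"dx": 0,"dy": 0,"dz": 0.04,"ax": 0,"ay": 0,"az": 0,"hand": 0}
  ]
}}

```text
clock: 12.45
tool_pos: [0.5171, -0.2169, 0.2776]
eef_rot: [0.707, 0.708, 0.0, -0.0]
contact_force: [-0.7, 2.5, 3.2]
opening: 0.057
```

Run:
```python
from h import *
feel("10",4)
```

```text
t 12.65 pos [ 0.5171 -0.217   0.2776] rotvec err [-0.02  0.02 -0.08] F [-0.99  3.01  3.45  0.61  0.1   0.06] sd [0.63 0.26 0.59 0.02 0.01 0.05] open 5.4
```

Run:
```python
from h import *
for t,tp in(("wrist9",(.517,-.2174,.2847)),("wrist10",(.5171,-.217,.2776))):
    p,X=cloud(f"pics/{t}.npz");v,c=wheelfit2(X,np.array(tp),0)
a=cv2.imread("pics/wrist10.png");b=cv2.imread("pics/scene10.png")
cv2.imwrite("pics/z10.png",np.hstack([cv2.resize(a[80:220,220:420],(457,320),interpolation=3),cv2.resize(b[140:240,250:350],(320,320),interpolation=3)]))
```

```text
centre rel tool: a 56.3 h -94.6 mm n at k 12951 n0 0.0013 dn/da -0.007 dn/dh -0.057 n at top 0.0002
centre rel tool: a 59.5 h -91.5 mm n at k 13914 n0 0.0011 dn/da -0.015 dn/dh 0.004 n at top 0.0003
```

View pics/z10.png

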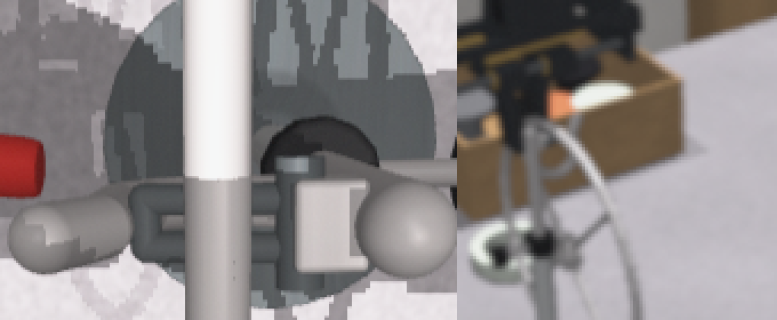

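The wheel turned about 2° in the pads under the load, 6.7 N down plus 3 N of friction along y. I'll relieve the side force with a small +y shift and add a slight counter-tilt while pressing on.

{"name": "servo_tool", "arguments": {
  "deltas": [
    {"dx": 0.02,"dy": 0,"dz": 0.01,"ax": 0,"ay": 0,"az": 0,"hand": 0},
    {"dx": 0.03,"dy": 0,"dz": 0.02,"ax": 0,"ay": 0,"az": 0,"hand": 0},
    {"dx": 0.03,"dy": 0,"dz": 0.03,"ax": 0,"ay": 0,"az": 0,"hand": 0}
  ]
}}

```text
clock: 13.02
tool_pos: [0.5171, -0.2164, 0.2758]
eef_rot: [0.707, 0.707, -0.0, 0.001]
contact_force: [-0.2, -0.7, 3.9]
opening: 0.059
```

Run:
```python
from h import *
feel("11",3)
from plant import r
p,X=cloud("pics/wrist11.npz");wheelfit2(X,r.get_state()['tool_pos'],0)
```

```text
t 13.18 pos [ 0.517  -0.2164  0.2758] rotvec err [-0.02 -0.06 -0.01] F [-0.6  -1.41  4.08 -0.15 -0.01  0.  ] sd [0.34 0.11 0.35 0.08 0.04 0.03] open 5.3
centre rel tool: a 60.1 h -90.5 mm n at k 14063 n0 0.0011 dn/da -0.015 dn/dh 0.013 n at top 0.0004
```

{"name": "servo_tool", "arguments": {
  "deltas": [
    {"dx": 0,"dy": 0,"dz": 0.015,"ax": 0,"ay": 0,"az": 0,"hand": 0},
    {"dx": 0.005,"dy": 0,"dz": 0.03,"ax": 0,"ay": 0,"az": 0,"hand": 0},
    {"dx": 0.005,"dy": 0,"dz": 0.03,"ax": 0,"ay": 0,"az": 0,"hand": 0}
  ]
}}

```text
clock: 13.55
tool_pos: [0.517, -0.2158, 0.2739]
eef_rot: [0.707, 0.707, -0.0, 0.0]
contact_force: [-0.6, -3.2, 4.0]
opening: 0.055
```

Run:
```python
from h import *
feel("12",3)
from plant import r
p,X=cloud("pics/wrist12.npz");wheelfit2(X,r.get_state()['tool_pos'],0)
a=cv2.imread("pics/wrist12.png");b=cv2.imread("pics/scene12.png")
cv2.imwrite("pics/z12.png",np.hstack([cv2.resize(a[80:220,220:420],(457,320),interpolation=3),cv2.resize(b[140:240,250:350],(320,320),interpolation=3)]))
```

```text
t 13.7 pos [ 0.517  -0.2158  0.274 ] rotvec err [-0.02 -0.04 -0.03] F [-0.34 -3.81  3.96 -0.54 -0.12 -0.  ] sd [0.71 0.13 0.22 0.04 0.01 0.02] open 5.3
centre rel tool: a 61.4 h -89.2 mm n at k 14104 n0 0.0015 dn/da -0.017 dn/dh -0.001 n at top 0.0004
```

View pics/z12.png

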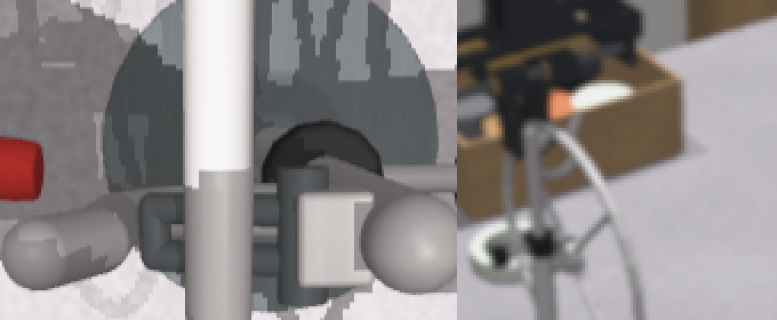

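The wheel now mostly turns in the pads while the keeper stays put, at 7.2 N. I'll back off and use better leverage: the rim farther out on the keeper (−x 4 mm) and a shorter lever to the fingers (+y 3 mm).

{"name": "servo_tool", "arguments": {
  "deltas": [
    {"dx": 0,"dy": 0,"dz": -0.05,"ax": 0,"ay": 0,"az": 0,"hand": 0},
    {"dx": 0,"dy": 0,"dz": -0.1,"ax": 0,"ay": 0,"az": 0,"hand": 0},
    {"dx": 0,"dy": 0,"dz": -0.15,"ax": 0,"ay": 0,"az": 0,"hand": 0},
    {"dx": 0.03,"dy": -0.04,"dz": -0.15,"ax": 0,"ay": 0,"az": 0,"hand": 0},
    {"dx": 0.05,"dy": -0.065,"dz": -0.15,"ax": 0,"ay": 0,"az": 0,"hand": 0},
    {"dx": 0.05,"dy": -0.065,"dz": -0.15,"ax": 0,"ay": 0,"az": 0,"hand": 0}
  ]
}}

```text
clock: 14.45
tool_pos: [0.5127, -0.2119, 0.2827]
eef_rot: [0.707, 0.708, -0.0, -0.0]
contact_force: [0.1, 0.1, -3.2]
opening: 0.057
```

Run:
```python
from h import *
feel("13",3)
from plant import r
p,X=cloud("pics/wrist13.npz");wheelfit2(X,r.get_state()['tool_pos'],0)
a=cv2.imread("pics/wrist13.png")
cv2.imwrite("pics/z13.png",cv2.resize(a[80:220,220:440],(786,500),interpolation=3))
```

```text
t 14.6 pos [ 0.5131 -0.2123  0.2828] rotvec err [ 0.   -0.   -0.06] F [ 0.07  0.1  -3.29 -0.18 -0.06  0.02] sd [0.55 0.11 0.66 0.02 0.04 0.02] open 5.3
centre rel tool: a 59.8 h -93.1 mm n at k 12943 n0 0.0036 dn/da -0.024 dn/dh -0.200 n at top -0.0004
```

View pics/z13.png

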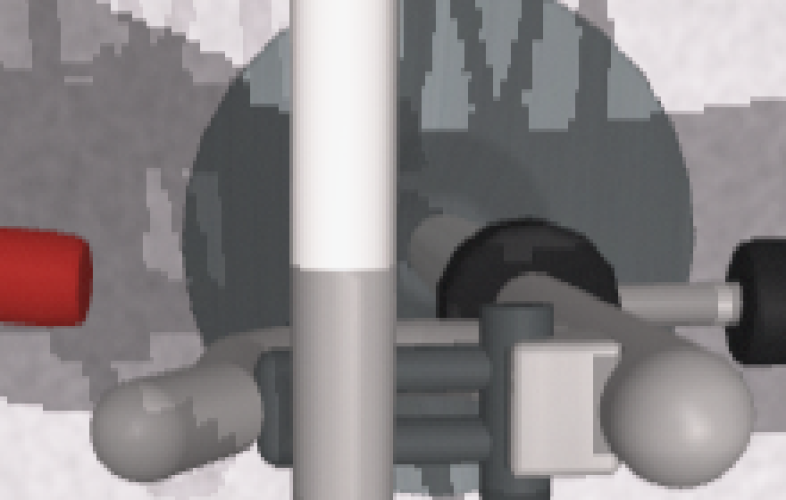

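{"name": "servo_tool", "arguments": {
  "deltas": [
    {"dx": 0,"dy": 0,"dz": 0.02,"ax": 0,"ay": 0,"az": 0,"hand": 0},
    {"dx": 0,"dy": 0,"dz": 0.04,"ax": 0,"ay": 0,"az": 0,"hand": 0},
    {"dx": 0,"dy": 0,"dz": 0.06,"ax": 0,"ay": 0,"az": 0,"hand": 0},
    {"dx": 0,"dy": 0,"dz": 0.08,"ax": 0,"ay": 0,"az": 0,"hand": 0},
    {"dx": 0,"dy": 0,"dz": 0.09,"ax": 0,"ay": 0,"az": 0,"hand": 0}
  ]
}}

```text
clock: 15.22
tool_pos: [0.5132, -0.2121, 0.2777]
eef_rot: [0.707, 0.708, 0.0, 0.0]
contact_force: [-1.1, 0.5, 1.8]
opening: 0.058
```

Run:
```python
from h import *
feel("14",2)
from plant import r
p,X=cloud("pics/wrist14.npz");wheelfit2(X,r.get_state()['tool_pos'],0)
```

```text
t 15.32 pos [ 0.5131 -0.2121  0.2776] rotvec err [-0.01  0.01 -0.07] F [-0.45  1.    1.57  0.13  0.11  0.03] sd [0.68 0.65 0.17 0.04 0.01 0.03] open 5.4
centre rel tool: a 60.0 h -91.3 mm n at k 13468 n0 0.0039 dn/da -0.028 dn/dh -0.150 n at top 0.0000
```

{"name": "servo_tool", "arguments": {
  "deltas": [
    {"dx": 0,"dy": 0,"dz": 0.015,"ax": 0,"ay": 0,"az": 0,"hand": 0},
    {"dx": 0,"dy": 0,"dz": 0.03,"ax": 0,"ay": 0,"az": 0,"hand": 0},
    {"dx": 0,"dy": 0,"dz": 0.045,"ax": 0,"ay": 0,"az": 0,"hand": 0},
    {"dx": 0,"dy": 0,"dz": 0.06,"ax": 0,"ay": 0,"az": 0,"hand": 0}
  ]
}}

```text
clock: 15.82
tool_pos: [0.5135, -0.2121, 0.2741]
eef_rot: [0.707, 0.707, 0.0, 0.0]
contact_force: [0.1, 1.6, 2.6]
opening: 0.059
```

Run:
```python
from h import *
feel("15",2)
from plant import r
p,X=cloud("pics/wrist15.npz");wheelfit2(X,r.get_state()['tool_pos'],0)
a=cv2.imread("pics/wrist15.png")
cv2.imwrite("pics/z15.png",cv2.resize(a[80:220,220:440],(786,500),interpolation=3))
```

```text
t 15.93 pos [ 0.5134 -0.2121  0.274 ] rotvec err [-0.04  0.01 -0.06] F [ 0.17  1.49  2.02  0.22 -0.11  0.04] sd [0.06 0.61 0.46 0.01 0.03 0.03] open 5.2
centre rel tool: a 59.1 h -90.5 mm n at k 13302 n0 0.0044 dn/da -0.044 dn/dh -0.063 n at top 0.0008
```

View pics/z15.png

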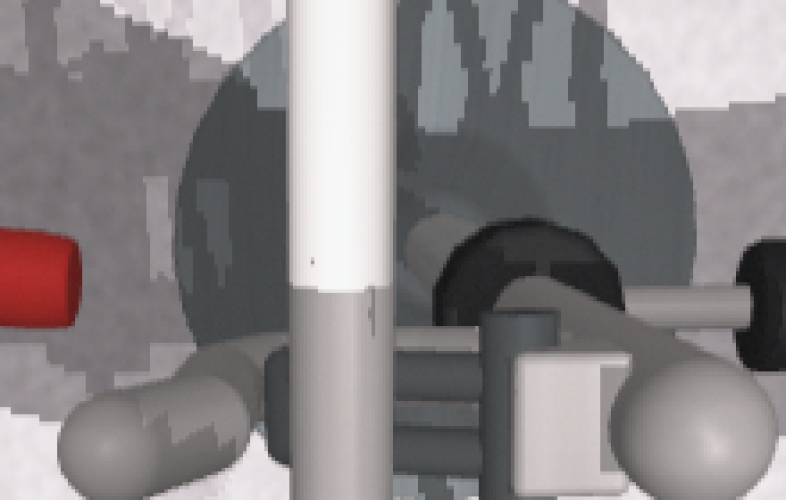

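The keeper is yielding at about 5.3 N now, and its frame is visibly tipping down. I'll go on.

{"name": "servo_tool", "arguments": {
  "deltas": [
    {"dx": 0,"dy": 0,"dz": 0.015,"ax": 0,"ay": 0,"az": 0,"hand": 0},
    {"dx": 0,"dy": 0,"dz": 0.03,"ax": 0,"ay": 0,"az": 0,"hand": 0},
    {"dx": 0,"dy": 0,"dz": 0.045,"ax": 0,"ay": 0,"az": 0,"hand": 0},
    {"dx": 0,"dy": 0,"dz": 0.06,"ax": 0,"ay": 0,"az": 0,"hand": 0}
  ]
}}

```text
clock: 16.42
tool_pos: [0.5129, -0.2126, 0.2702]
eef_rot: [0.707, 0.707, -0.0, 0.0]
contact_force: [-0.9, -0.0, 3.2]
opening: 0.062
```

Run:
```python
from h import *
feel("16",2)
from plant import r
p,X=cloud("pics/wrist16.npz");wheelfit2(X,r.get_state()['tool_pos'],0)
```

```text
t 16.52 pos [ 0.5127 -0.2127  0.2701] rotvec err [ 0.05 -0.03 -0.04] F [-0.82 -0.41  2.48 -0.08  0.05  0.06] sd [0.22 0.02 0.66 0.02 0.04 0.01] open 5.3
centre rel tool: a 58.7 h -89.7 mm n at k 12847 n0 0.0046 dn/da -0.055 dn/dh 0.022 n at top 0.0017
```

{"name": "servo_tool", "arguments": {
  "deltas": [
    {"dx": 0,"dy": 0,"dz": 0.015,"ax": 0,"ay": 0,"az": 0,"hand": 0},
    {"dx": 0,"dy": 0,"dz": 0.03,"ax": 0,"ay": 0,"az": 0,"hand": 0},
    {"dx": 0,"dy": 0,"dz": 0.04,"ax": 0,"ay": 0,"az": 0,"hand": 0}
  ]
}}

```text
clock: 16.9
tool_pos: [0.5128, -0.2124, 0.2678]
eef_rot: [0.707, 0.707, -0.0, -0.0]
contact_force: [-1.1, -1.2, 1.9]
opening: 0.054
```

Run:
```python
from h import *
feel("17",2)
from plant import r
p,X=cloud("pics/wrist17.npz");wheelfit2(X,r.get_state()['tool_pos'],0)
a=cv2.imread("pics/wrist17.png");b=cv2.imread("pics/scene17.png")
cv2.imwrite("pics/z17.png",np.hstack([cv2.resize(a[80:220,220:420],(457,320),interpolation=3),cv2.resize(b[140:240,250:350],(320,320),interpolation=3)]))
```

```text
t 17.0 pos [ 0.5127 -0.2124  0.2677] rotvec err [ 0.05 -0.01 -0.05] F [-1.26 -0.49  2.43 -0.1   0.14  0.08] sd [0.01 0.11 0.51 0.01 0.01 0.05] open 5.3
centre rel tool: a 58.4 h -89.5 mm n at k 12850 n0 0.0039 dn/da -0.059 dn/dh 0.087 n at top 0.0019
```

View pics/z17.png

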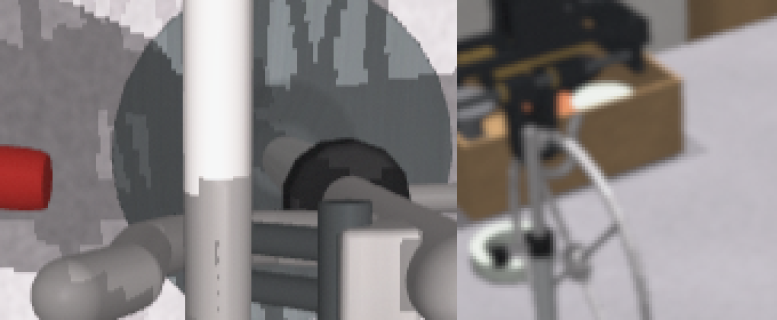

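{"name": "servo_tool", "arguments": {
  "deltas": [
    {"dx": 0,"dy": 0,"dz": 0.015,"ax": 0,"ay": 0,"az": 0,"hand": 0},
    {"dx": 0,"dy": 0,"dz": 0.03,"ax": 0,"ay": 0,"az": 0,"hand": 0},
    {"dx": 0,"dy": 0,"dz": 0.045,"ax": 0,"ay": 0,"az": 0,"hand": 0},
    {"dx": 0,"dy": 0,"dz": 0.06,"ax": 0,"ay": 0,"az": 0,"hand": 0}
  ]
}}

```text
clock: 17.5
tool_pos: [0.5128, -0.2122, 0.2641]
eef_rot: [0.707, 0.708, -0.0, -0.0]
contact_force: [-2.5, -0.2, 1.8]
opening: 0.06
```

{"name": "servo_tool", "arguments": {
  "deltas": [
    {"dx": 0,"dy": 0,"dz": 0.015,"ax": 0,"ay": 0,"az": 0,"hand": 0},
    {"dx": 0,"dy": 0,"dz": 0.03,"ax": 0,"ay": 0,"az": 0,"hand": 0},
    {"dx": 0,"dy": 0,"dz": 0.04,"ax": 0,"ay": 0,"az": 0,"hand": 0}
  ]
}}

```text
clock: 17.88
tool_pos: [0.513, -0.2122, 0.2618]
eef_rot: [0.707, 0.708, -0.0, -0.0]
contact_force: [-2.8, 0.0, 1.5]
opening: 0.06
```

Run:
```python
from h import *
feel("18",2)
from plant import r
p,X=cloud("pics/wrist18.npz");wheelfit2(X,r.get_state()['tool_pos'],0)
a=cv2.imread("pics/wrist18.png");b=cv2.imread("pics/scene18.png")
cv2.imwrite("pics/z18.png",np.hstack([cv2.resize(a[80:220,220:420],(457,320),interpolation=3),cv2.resize(b[140:240,250:350],(320,320),interpolation=3)]))
```

```text
t 17.98 pos [ 0.5129 -0.2122  0.2618] rotvec err [ 0.02  0.   -0.06] F [-2.06  0.28  1.81  0.    0.28  0.1 ] sd [0.27 0.3  0.21 0.01 0.02 0.01] open 5.2
centre rel tool: a 59.1 h -90.4 mm n at k 10430 n0 0.0010 dn/da -0.021 dn/dh -0.036 n at top -0.0008
```

View pics/z18.png

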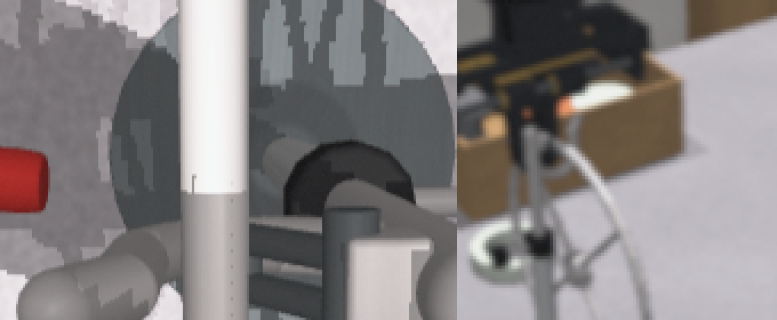

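Force stays at about 5 N with the rim about 17 mm below first touch and the keeper well open. The snap is expected about 7 mm lower.

{"name": "servo_tool", "arguments": {
  "deltas": [
    {"dx": 0,"dy": 0,"dz": 0.015,"ax": 0,"ay": 0,"az": 0,"hand": 0},
    {"dx": 0,"dy": 0,"dz": 0.03,"ax": 0,"ay": 0,"az": 0,"hand": 0},
    {"dx": 0,"dy": 0,"dz": 0.045,"ax": 0,"ay": 0,"az": 0,"hand": 0},
    {"dx": 0,"dy": 0,"dz": 0.06,"ax": 0,"ay": 0,"az": 0,"hand": 0}
  ]
}}

```text
clock: 18.48
tool_pos: [0.5124, -0.2124, 0.2579]
eef_rot: [0.707, 0.707, -0.001, -0.0]
contact_force: [-3.9, -0.4, -1.3]
opening: 0.06
```

{"name": "servo_tool", "arguments": {
  "deltas": [
    {"dx": 0,"dy": 0,"dz": 0.015,"ax": 0,"ay": 0,"az": 0,"hand": 0},
    {"dx": 0,"dy": 0,"dz": 0.03,"ax": 0,"ay": 0,"az": 0,"hand": 0}
  ]
}}

```text
clock: 18.73
tool_pos: [0.5122, -0.2123, 0.256]
eef_rot: [0.707, 0.708, -0.001, -0.001]
contact_force: [-3.8, -0.5, -1.2]
opening: 0.058
```

Run:
```python
from h import *
feel("19",3)
from plant import r
p,X=cloud("pics/wrist19.npz");wheelfit2(X,r.get_state()['tool_pos'],0)
a=cv2.imread("pics/wrist19.png");b=cv2.imread("pics/scene19.png")
cv2.imwrite("pics/z19.png",np.hstack([cv2.resize(a[80:220,220:420],(457,320),interpolation=3),cv2.resize(b[140:240,250:350],(320,320),interpolation=3)]))
```

```text
t 18.88 pos [ 0.5124 -0.2124  0.2561] rotvec err [ 0.09 -0.01 -0.06] F [-4.31 -0.03 -2.86 -0.24  0.69  0.21] sd [0.33 0.64 0.69 0.01 0.01 0.01] open 5.0
centre rel tool: a 57.1 h -91.6 mm n at k 9995 n0 0.0007 dn/da -0.047 dn/dh -0.056 n at top -0.0028
```

View pics/z19.png

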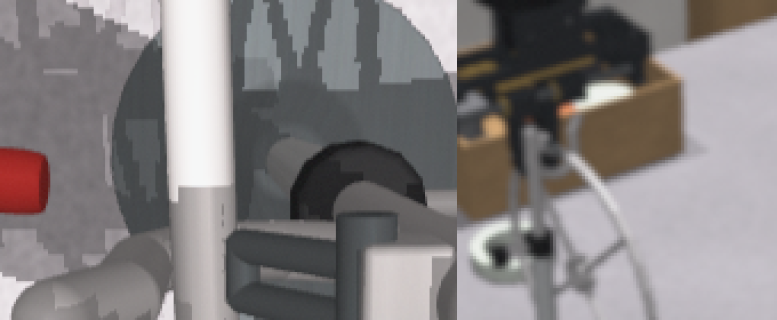

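The rim has come down beside the keeper's end at (230,270) in the crop, and the keeper pushes it sideways with about 4 N. I'll take small steps down to let it spring over.

{"name": "servo_tool", "arguments": {
  "deltas": [
    {"dx": 0,"dy": 0,"dz": 0.015,"ax": 0,"ay": 0,"az": 0,"hand": 0},
    {"dx": 0,"dy": 0,"dz": 0.03,"ax": 0,"ay": 0,"az": 0,"hand": 0}
  ]
}}

```text
clock: 19.12
tool_pos: [0.5148, -0.2121, 0.2552]
eef_rot: [0.707, 0.707, 0.002, 0.001]
contact_force: [0.3, 0.2, -3.0]
opening: 0.06
```

{"name": "servo_tool", "arguments": {
  "deltas": [
    {"dx": 0,"dy": 0,"dz": 0.01,"ax": 0,"ay": 0,"az": 0,"hand": 0},
    {"dx": 0,"dy": 0,"dz": 0.02,"ax": 0,"ay": 0,"az": 0,"hand": 0}
  ]
}}

```text
clock: 19.38
tool_pos: [0.5136, -0.2122, 0.2536]
eef_rot: [0.707, 0.707, 0.0, 0.0]
contact_force: [-0.3, -0.2, -3.0]
opening: 0.059
```

Run:
```python
from h import *
feel("20",2)
from plant import r
p,X=cloud("pics/wrist20.npz");wheelfit2(X,r.get_state()['tool_pos'],0)
a=cv2.imread("pics/wrist20.png");b=cv2.imread("pics/scene20.png")
cv2.imwrite("pics/z20.png",np.hstack([cv2.resize(a[80:220,220:420],(457,320),interpolation=3),cv2.resize(b[140:240,250:350],(320,320),interpolation=3)]))
```

```text
t 19.48 pos [ 0.5133 -0.2123  0.2535] rotvec err [-0.02  0.   -0.05] F [-0.15  0.47 -2.85 -0.2  -0.08 -0.  ] sd [0.26 0.12 0.49 0.01 0.01 0.02] open 5.1
centre rel tool: a 57.2 h -92.2 mm n at k 8382 n0 0.0004 dn/da -0.002 dn/dh -0.096 n at top -0.0011
```

View pics/z20.png

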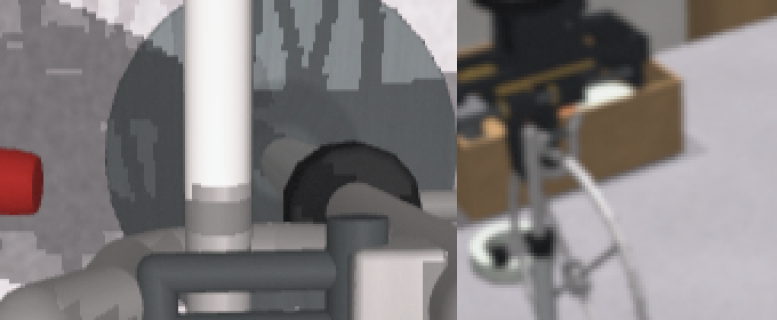

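The keeper has sprung shut over the rim, its frame now crossing above the bar at (250,270) in the crop, and the force is back to baseline. I'll centre the wheel under the hook, then feel for the bottom.

{"name": "servo_tool", "arguments": {
  "deltas": [
    {"dx": -0.03,"dy": 0.01,"dz": 0,"ax": 0,"ay": 0,"az": 0,"hand": 0},
    {"dx": -0.06,"dy": 0.02,"dz": 0,"ax": 0,"ay": 0,"az": 0,"hand": 0},
    {"dx": -0.1,"dy": 0.03,"dz": 0,"ax": 0,"ay": 0,"az": 0,"hand": 0},
    {"dx": -0.1,"dy": 0.03,"dz": 0.015,"ax": 0,"ay": 0,"az": 0,"hand": 0},
    {"dx": -0.1,"dy": 0.03,"dz": 0.03,"ax": 0,"ay": 0,"az": 0,"hand": 0},
    {"dx": -0.1,"dy": 0.03,"dz": 0.03,"ax": 0,"ay": 0,"az": 0,"hand": 0}
  ]
}}

```text
clock: 20.23
tool_pos: [0.5148, -0.2182, 0.2516]
eef_rot: [0.707, 0.708, -0.0, -0.0]
contact_force: [0.6, 0.4, -2.8]
opening: 0.06
```

Run:
```python
from h import *
feel("21",4)
from plant import r
p,X=cloud("pics/wrist21.npz");wheelfit2(X,r.get_state()['tool_pos'],0)
```

```text
t 20.43 pos [ 0.5149 -0.2182  0.2518] rotvec err [-0.01 -0.   -0.06] F [-0.62  0.16 -2.99 -0.22 -0.07 -0.01] sd [0.35 0.16 0.17 0.05 0.02 0.04] open 5.0
centre rel tool: a 57.1 h -92.5 mm n at k 8259 n0 0.0001 dn/da -0.004 dn/dh -0.083 n at top -0.0013
```

No contact yet. I'll go down about 0.6 mm per row.

{"name": "servo_tool", "arguments": {
  "deltas": [
    {"dx": 0,"dy": 0,"dz": 0.01,"ax": 0,"ay": 0,"az": 0,"hand": 0},
    {"dx": 0,"dy": 0,"dz": 0.02,"ax": 0,"ay": 0,"az": 0,"hand": 0},
    {"dx": 0,"dy": 0,"dz": 0.02,"ax": 0,"ay": 0,"az": 0,"hand": 0}
  ]
}}

```text
clock: 20.8
tool_pos: [0.515, -0.2182, 0.2506]
eef_rot: [0.707, 0.707, 0.0, 0.0]
contact_force: [-0.5, -0.6, -2.0]
opening: 0.061
```

{"name": "servo_tool", "arguments": {
  "deltas": [
    {"dx": 0,"dy": 0,"dz": 0.01,"ax": 0,"ay": 0,"az": 0,"hand": 0},
    {"dx": 0,"dy": 0,"dz": 0.02,"ax": 0,"ay": 0,"az": 0,"hand": 0},
    {"dx": 0,"dy": 0,"dz": 0.02,"ax": 0,"ay": 0,"az": 0,"hand": 0}
  ]
}}

```text
clock: 21.18
tool_pos: [0.5152, -0.2181, 0.2496]
eef_rot: [0.707, 0.707, 0.0, 0.0]
contact_force: [0.0, -0.3, 0.0]
opening: 0.059
```

Run:
```python
from h import *
feel("22",4)
```

```text
t 21.38 pos [ 0.5151 -0.2181  0.2495] rotvec err [-0.04  0.   -0.06] F [-0.07  0.26  0.66  0.06 -0.11 -0.04] sd [0.13 0.91 0.28 0.03 0.   0.02] open 5.1
```

The bottom is felt at TCP z≈0.250, where the hook carries about 3.8 N. I'll press a hair more, hold and look before letting go.

{"name": "servo_tool", "arguments": {
  "deltas": [
    {"dx": 0,"dy": 0,"dz": 0.006,"ax": 0,"ay": 0,"az": 0,"hand": 0},
    {"dx": 0,"dy": 0,"dz": 0.006,"ax": 0,"ay": 0,"az": 0,"hand": 0},
    {"dx": 0,"dy": 0,"dz": 0.006,"ax": 0,"ay": 0,"az": 0,"hand": 0}
  ]
}}

```text
clock: 21.75
tool_pos: [0.5151, -0.2181, 0.2491]
eef_rot: [0.707, 0.708, 0.0, 0.0]
contact_force: [-0.0, 2.1, 1.5]
opening: 0.055
```

Run:
```python
from h import *
feel("23",4)
from plant import r
p,X=cloud("pics/wrist23.npz");wheelfit2(X,r.get_state()['tool_pos'],0)
a=cv2.imread("pics/wrist23.png");b=cv2.imread("pics/scene23.png")
cv2.imwrite("pics/z23.png",np.hstack([cv2.resize(a[80:220,220:420],(457,320),interpolation=3),cv2.resize(b[140:240,250:350],(320,320),interpolation=3)]))
```

```text
t 21.95 pos [ 0.5151 -0.2181  0.2491] rotvec err [-0.03  0.01 -0.07] F [ 0.61  1.5   1.62  0.31 -0.18 -0.04] sd [0.25 0.32 0.23 0.01 0.01 0.01] open 5.1
centre rel tool: a 59.3 h -90.7 mm n at k 8341 n0 0.0002 dn/da -0.002 dn/dh -0.080 n at top -0.0011
```

View pics/z23.png

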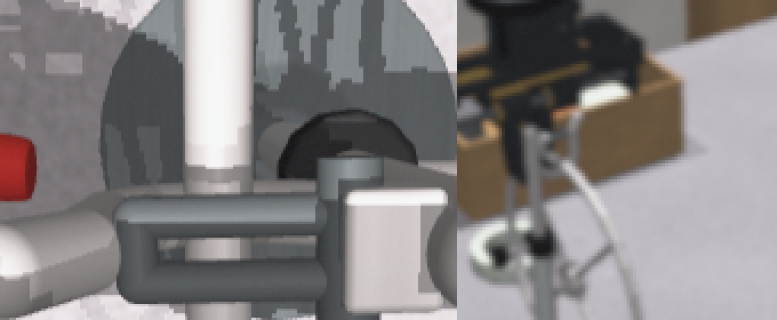

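Seated: the bar lies under the closed keeper and the hook carries about 4.8 N. I'll ease the press to roughly the wheel's weight, then open gently.

{"name": "servo_tool", "arguments": {
  "deltas": [
    {"dx": 0,"dy": 0,"dz": -0.006,"ax": 0,"ay": 0,"az": 0,"hand": 0},
    {"dx": 0,"dy": 0,"dz": -0.006,"ax": 0,"ay": 0,"az": 0,"hand": 0},
    {"dx": 0,"dy": 0,"dz": -0.006,"ax": 0,"ay": 0,"az": 0,"hand": 5},
    {"dx": 0,"dy": 0,"dz": -0.006,"ax": 0,"ay": 0,"az": 0,"hand": 8},
    {"dx": 0,"dy": 0,"dz": -0.006,"ax": 0,"ay": 0,"az": 0,"hand": 11},
    {"dx": 0,"dy": 0,"dz": -0.006,"ax": 0,"ay": 0,"az": 0,"hand": 15},
    {"dx": 0,"dy": 0,"dz": -0.006,"ax": 0,"ay": 0,"az": 0,"hand": 22},
    {"dx": 0,"dy": 0,"dz": -0.006,"ax": 0,"ay": 0,"az": 0,"hand": 30},
    {"dx": 0,"dy": 0,"dz": -0.006,"ax": 0,"ay": 0,"az": 0,"hand": 34},
    {"dx": 0,"dy": 0,"dz": -0.006,"ax": 0,"ay": 0,"az": 0,"hand": 34}
  ]
}}

```text
clock: 23.2
tool_pos: [0.5149, -0.2183, 0.2493]
eef_rot: [0.707, 0.708, -0.0, 0.0]
contact_force: [0.1, -0.6, -0.1]
opening: 0.383
```

Run:
```python
from h import *
from plant import r
feel("24",4)
p,X=cloud("pics/wrist24.npz");wheelfit2(X,r.get_state()['tool_pos'],0)
b=cv2.imread("pics/scene24.png");a=cv2.imread("pics/wrist24.png")
cv2.imwrite("pics/z24.png",np.hstack([cv2.resize(a,(427,320)),cv2.resize(b[140:240,250:350],(320,320),interpolation=3)]))
```

```text
t 23.4 pos [ 0.5149 -0.2183  0.2494] rotvec err [-0.01 -0.   -0.07] F [-0.29  0.28  0.2  -0.03 -0.08 -0.01] sd [0.37 0.27 0.32 0.02 0.01 0.02] open 34.0
centre rel tool: a 57.1 h -91.1 mm n at k 8303 n0 0.0027 dn/da -0.041 dn/dh -0.079 n at top -0.0008
```

View pics/z24.png

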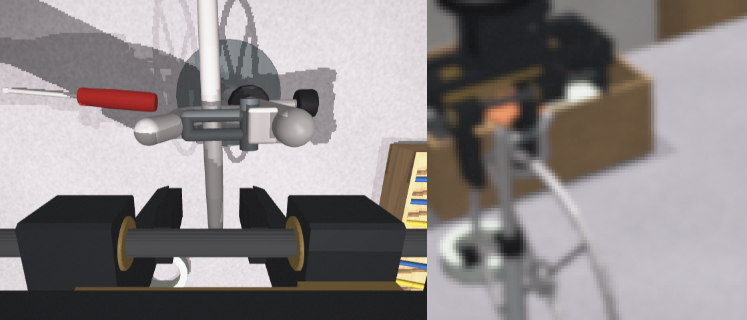

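The wheel hangs free between the open fingers, with no force on the tool. I'll retreat straight up.

{"name": "servo_tool", "arguments": {
  "deltas": [
    {"dx": 0,"dy": 0,"dz": -0.1,"ax": 0,"ay": 0,"az": 0,"hand": 34},
    {"dx": 0,"dy": 0,"dz": -0.3,"ax": 0,"ay": 0,"az": 0,"hand": 34},
    {"dx": 0,"dy": 0,"dz": -0.6,"ax": 0,"ay": 0,"az": 0,"hand": 34},
    {"dx": 0,"dy": 0,"dz": -1.0,"ax": 0,"ay": 0,"az": 0,"hand": 34},
    {"dx": 0,"dy": 0,"dz": -1.5,"ax": 0,"ay": 0,"az": 0,"hand": 34},
    {"dx": 0,"dy": 0,"dz": -2.0,"ax": 0,"ay": 0,"az": 0,"hand": 34},
    {"dx": -0.3,"dy": 0,"dz": -2.5,"ax": 0,"ay": 0,"az": 0,"hand": 34},
    {"dx": -0.6,"dy": 0,"dz": -2.5,"ax": 0,"ay": 0,"az": 0,"hand": 34},
    {"dx": -0.6,"dy": 0,"dz": -2.5,"ax": 0,"ay": 0,"az": 0,"hand": 34},
    {"dx": -0.6,"dy": 0,"dz": -2.5,"ax": 0,"ay": 0,"az": 0,"hand": 34}
  ]
}}

```text
clock: 24.65
tool_pos: [0.5143, -0.2536, 0.3982]
eef_rot: [0.707, 0.708, -0.0, -0.001]
contact_force: [-0.5, 0.3, -0.5]
opening: 0.382
```

Run:
```python
from h import *
from plant import r
import time
snap("scene","30")
for i in range(12): snap("wrist","30")
snap("scene","31");snap("top","31")
R=down(0).as_matrix()
for t in("scene30","scene31","wrist30"):
    p,X=cloud(f"pics/{t}.npz");v,c=wheelfit2(X,np.array([.515,-.2183,.2494]),0)
    print(t,'centre y',-.2183+v[0],'z',.2494+v[1])
d=np.abs(np.load("pics/scene30.npz")['p'].astype(int)-np.load("pics/scene31.npz")['p']).max(-1);print('changed px',(d>40).sum())
b=cv2.imread("pics/scene31.png");a=cv2.imread("pics/wrist30.png")
cv2.imwrite("pics/z31.png",np.hstack([cv2.resize(a,(427,320)),cv2.resize(b[140:300,220:380],(320,320),interpolation=3)]))
print(r.get_state()['tool_pos'],r.get_state()['clock'])
```

```text
centre rel tool: a 52.3 h -89.7 mm n at k 416 n0 0.0028 dn/da -0.011 dn/dh 0.004 n at top 0.0023
scene30 centre y -0.1660316476316556 z 0.1596693043447236
centre rel tool: a 54.2 h -89.6 mm n at k 413 n0 0.0034 dn/da -0.018 dn/dh 0.005 n at top 0.0025
scene31 centre y -0.16413002384281294 z 0.15975538918453386
centre rel tool: a 55.4 h -91.3 mm n at k 1978 n0 0.0011 dn/da -0.029 dn/dh -0.022 n at top -0.0009
wrist30 centre y -0.16288175893861787 z 0.15811310870162934
changed px 4
[ 0.5148884  -0.25429197  0.39934183] 25.4
```

View pics/z31.png

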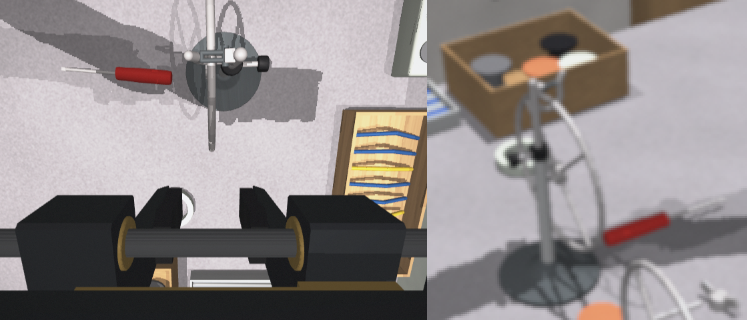

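View pics/top31.png

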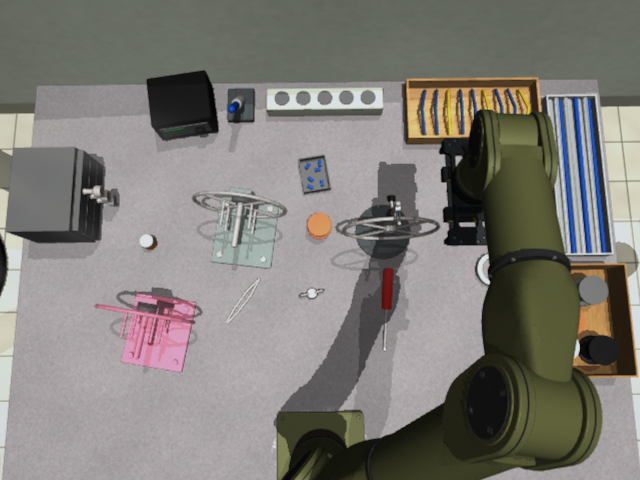

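The wheel hangs in the hook under the keeper and the other things look unmoved. I'll wait for any leftover swing to die away before the last check.

{"name": "servo_tool", "arguments": {
  "deltas": [
    {"dx": 0,"dy": 0,"dz": -0.1,"ax": 0,"ay": 0,"az": 0,"hand": 34},
    {"dx": 0,"dy": 0,"dz": -0.1,"ax": 0,"ay": 0,"az": 0,"hand": 34},
    {"dx": 0,"dy": 0,"dz": -0.1,"ax": 0,"ay": 0,"az": 0,"hand": 34},
    {"dx": 0,"dy": 0,"dz": -0.1,"ax": 0,"ay": 0,"az": 0,"hand": 34},
    {"dx": 0,"dy": 0,"dz": -0.1,"ax": 0,"ay": 0,"az": 0,"hand": 34},
    {"dx": 0,"dy": 0,"dz": -0.1,"ax": 0,"ay": 0,"az": 0,"hand": 34},
    {"dx": 0,"dy": 0,"dz": -0.1,"ax": 0,"ay": 0,"az": 0,"hand": 34},
    {"dx": 0,"dy": 0,"dz": -0.1,"ax": 0,"ay": 0,"az": 0,"hand": 34},
    {"dx": 0,"dy": 0,"dz": -0.1,"ax": 0,"ay": 0,"az": 0,"hand": 34},
    {"dx": 0,"dy": 0,"dz": -0.1,"ax": 0,"ay": 0,"az": 0,"hand": 34}
  ]
}}

```text
clock: 26.65
tool_pos: [0.5149, -0.2543, 0.4053]
eef_rot: [0.707, 0.707, -0.0, 0.0]
contact_force: [0.2, -0.1, 0.3]
opening: 0.384
```

{"name": "servo_tool", "arguments": {
  "deltas": [
    {"dx": 0,"dy": 0,"dz": 0,"ax": 0,"ay": 0,"az": 0,"hand": 34},
    {"dx": 0,"dy": 0,"dz": 0,"ax": 0,"ay": 0,"az": 0,"hand": 34},
    {"dx": 0,"dy": 0,"dz": 0,"ax": 0,"ay": 0,"az": 0,"hand": 34},
    {"dx": 0,"dy": 0,"dz": 0,"ax": 0,"ay": 0,"az": 0,"hand": 34},
    {"dx": 0,"dy": 0,"dz": 0,"ax": 0,"ay": 0,"az": 0,"hand": 34},
    {"dx": 0,"dy": 0,"dz": 0,"ax": 0,"ay": 0,"az": 0,"hand": 34},
    {"dx": 0,"dy": 0,"dz": 0,"ax": 0,"ay": 0,"az": 0,"hand": 34},
    {"dx": 0,"dy": 0,"dz": 0,"ax": 0,"ay": 0,"az": 0,"hand": 34},
    {"dx": 0,"dy": 0,"dz": 0,"ax": 0,"ay": 0,"az": 0,"hand": 34},
    {"dx": 0,"dy": 0,"dz": 0,"ax": 0,"ay": 0,"az": 0,"hand": 34}
  ]
}}

```text
clock: 27.9
tool_pos: [0.5149, -0.2543, 0.4053]
eef_rot: [0.707, 0.707, -0.0, 0.0]
contact_force: [-0.0, -0.0, 0.1]
opening: 0.39
```

Run:
```python
from h import *
P=[]
for i in range(8):
    snap("scene","40");p,X=cloud("pics/scene40.npz");P.append(p.astype(int))
    if i in(0,4,7): wheelfit2(X,np.array([.515,-.2183,.2494]),0)
    snap("wrist","40")
print('changed px vs first',[int((np.abs(q-P[0]).max(-1)>30).sum()) for q in P])
p,X=cloud("pics/wrist40.npz");wheelfit2(X,np.array([.515,-.2183,.2494]),0)
a=cv2.imread("pics/wrist40.png");cv2.imwrite("pics/z40.png",cv2.resize(a[20:220,180:460],(784,560),interpolation=3))
```

```text
centre rel tool: a 53.8 h -89.6 mm n at k 418 n0 0.0036 dn/da -0.019 dn/dh 0.004 n at top 0.0026
centre rel tool: a 53.9 h -89.9 mm n at k 413 n0 0.0027 dn/da -0.012 dn/dh 0.004 n at top 0.0022
centre rel tool: a 54.0 h -89.4 mm n at k 413 n0 0.0027 dn/da -0.011 dn/dh 0.005 n at top 0.0022
changed px vs first [0, 0, 0, 0, 0, 0, 0, 0]
centre rel tool: a 54.8 h -91.2 mm n at k 1871 n0 0.0003 dn/da -0.020 dn/dh -0.014 n at top -0.0009
```

View pics/z40.png

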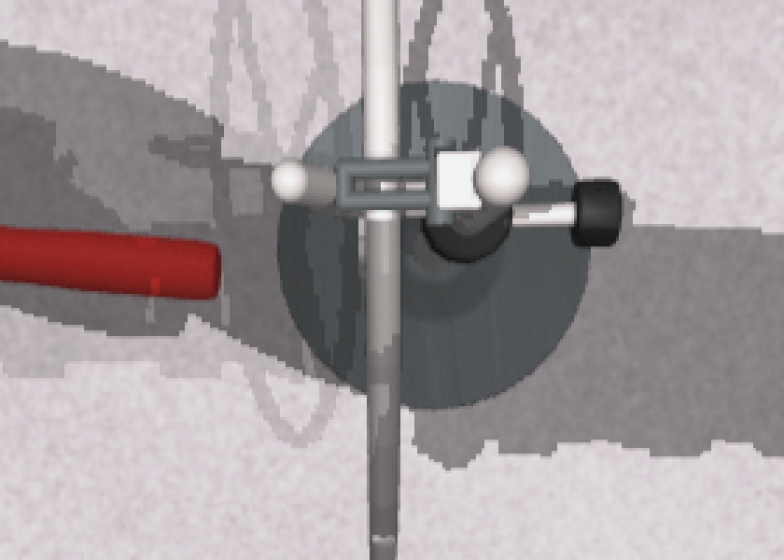

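The rim passes under the closed keeper frame at (385,185). Nothing changes between pictures, so the wheel is at rest and the gripper is well clear. I'm handing in.

```bash
python3 -c "
from plant import r
print(r.finish_job())"
```

```text
the job is handed in; nothing more can be done
None
```

The wheel is off the spindle and hangs by its rim in the J-hook, with the keeper shut above it. I handed the job in at about 29 s; no verdict is reported.

- **Grip and carry:** I gripped the rim about 60 mm to one side of its top at 60 N, lifted it, pulled it off along the spindle and carried it to the hook.
- **Keeper, first press:** The rim turned about 2–4° in the pads while the keeper hardly moved, at about 7–8 N by the wrist reading. I backed off and pressed again farther out on the keeper, closer to the fingers.
- **Keeper, second press:** The keeper opened at about 5–6 N and sprang shut after roughly 24 mm of travel.
- **Seating:** I felt the hook's bottom where the cameras had put it, at about 0.259 m. I held it there with the fingers closed, the hook carrying 4–5 N, then eased off and let go.
- **Hook load:** The largest total hook load I measured was about 8 N. I read force between moves, not continuously.

**Last checks:**
- The wrist picture shows the rim under the shut keeper.
- The wheel's centre is within about 2 mm sideways of the hook, at 0.158–0.160 m height.
- Eight pictures over about 0.8 s showed no change, so the wheel is at rest.
- The gripper is clear and reads no force.
- In the top view the other things look unmoved; I did not measure this, and the arm partly hides the tape roll there.

The wrist and scene cameras disagreed by about 3–4 mm in x throughout. Either reading puts the wheel's centre inside the allowed 10–33 mm in front of the pole's axis.

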